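# Load the rice-cake sealer, roll its seal strip flat and key the start

### The arm

A 7-joint arm with a two-finger parallel gripper is mounted at the origin on the work surface. World frame = base frame: x ahead of the robot, y to its left, z up, the work surface at z = 0. Lengths are in m, angles in rad, forces in N, time in s.
With the tool pointing down it reaches from about 0.425 to 0.975 m from the base axis. Payload 16.7 kg.
Tool frame: the origin (TCP) lies on the mounting face of the last link; the fingertips stand 173 mm ahead of it and the grasp point (between the pads) lies 155 mm ahead of it (manip.tips_ahead is the distance from the TCP to the fingertips, in m); z points along the fingers, y is the direction in which the jaws open and shut (so a half turn about z gives the same grasp; the last joint's range is limited). The gripper opens to 85 mm and grips with 20 to 120 N. Pads are 22 mm wide; open, the fingers measure 114 mm over their backs; the gripper's body (76 mm by 85 mm) begins 54 mm behind the grasp point. The pads swing forward as they close: fully open they stand 13 mm farther back than shut.
Start: joints at [0.977, 0.426, 0.074, 1.606, -0.034, 1.111, -0.067], TCP at [0.29, -0.609, 0.405] pointing down, gripper open.
Joint ranges: [-2.85, 2.85], [-0.5, 2.14], [-1.23, 1.37], [0.21, 2.46], [-1.02, 4.16], [0.16, 2.05], [-2.73, 2.73]. Speed limits (rad/s): [1.89, 1.89, 2.39, 2.39, 3.01, 3.01, 3.01].

### API

Orientations are given as a unit quaternion [w, x, y, z].
In Python, from cell import manip gives the robot as it stands.
- The arm moves only by the tool arm_command, never from a script. Its arguments are lists of equal length, an entry for each row: "xyz": the shift along the tool's x, y, z in mm, a list of three; "turn": the turn, a rotation vector about the tool's x, y, z in degrees, a list of three; "claw": the finger opening in mm, from 0 to 85.4. In form: {"xyz": [[dx, dy, dz], ...], "turn": [[rx, ry, rz], ...], "claw": [claw, ...]}. A call has 1 to 10 rows; each row is the pose to reach, as a shift and turn from the pose commanded when the call began, along the tool's axes at that moment; what a row does not reach only later rows make up. A row lasts 1/10 s, in which the tool goes at most 50 mm and 8.59 degrees, less where a joint would pass 70% of its speed; a pose out of reach is approached as far as the arm can. A call with a gripper value outside its range is refused whole. The fingers move at their own pace and stop on an object; "newtons" is the grip in N (left out, the last holds). Time passes only in rows, so rows that repeat a pose let the fingers close. It gives the time, the measured TCP pose, the force and the opening at its end, in the units of the state.
- manip.get_obs(): the state, without advancing time (a new reading comes with each control period).
- manip.camera(name): name is "side" or "top"; returns the picture (480x640x3 uint8, red, green, blue); there is no depth.
- manip.camera_model(name): a dict with "fx", "fy", "cx", "cy" (pixels), "xyz" and "orientation" of the camera in the world. Camera axes: x right, y down, z forward; pixel columns grow to the right and rows downward; lengths in m; the calibration is good to about 2 mm. A picture is of the moment at which its call begins. camera_model takes no time and is no camera call.
- manip.finish_job(): hands the job in, once; it reports no verdict.
The state is a dict: "clock": time; "joints": joint angles; "joint_velocities": joint speeds; "joint_torque": joint torques, N m; "tool_pos": TCP position; "ee_rot": TCP orientation; "force": force on the tool from outside, world axes, zero at the start; "moment": the same for the moment, N m; "opening": opening from 0.0 (shut) to 1.0 (fully open).
Only numpy, scipy, OpenCV 4.12 (cv2) and the standard library are available. Lean on these libraries where they do the work, as an engineer would, in place of code of your own. Each camera call takes 0.05 s, during which the arm holds its last target.

### The job

Lay all the rice-cake packs from the wooden board flat in the low-walled well of the sealing station, side by side and all pointing away from the robot, and roll the hand roller with firm pressure along the white seal strip from one end to the other, so that every link is flush with its rail; press the strip with the turning drum only, never with the fingers. Stand the roller upright back on its cork pad, and only then press the three keys fully down and let them up again, one at a time: smallest, middle size, largest. Leave the bowl, jar and scraper alone.

Things in the scene. Friction and masses are not known exactly. Their poses are not given: they have to be found in the camera images.
- well (a point): centre of the well's floor, 12 mm above the bench, on the fixed sealing station (metal slab 200 x 264 mm, 12 mm thick); x away from the robot, y left along the strip. Well inside: 116 mm (x) by 236 mm (y), dark walls 6 mm thick, only 12 mm high. Takes four packs side by side at 60 mm pitch in y, their length along x. Beyond it, centred 110 mm on along x, is the rail with the seal strip
- strip_mid (a point): middle of the seal strip at flush height (top of the rail's lips, 40 mm above the bench); axes as the well's. Grey rail 30 mm wide (x), 216 mm long (y), 31 mm clear of the well. In it six white links 20 mm wide, 32.5 mm long, at y = -84, -50, -17, 17, 50, 84 mm, standing up to 5 mm proud. Each yields to 6 N (a roller may meet two at once), stays where pushed, stops flush
- link1 (a joint): how far link 1 of the seal strip (number 1 counted from the right-hand, -y, end) is pressed down, m: 0 stands 5 mm proud, 0.005 flush; flush counts from 0.0036
- link2 (a joint): how far link 2 of the seal strip (number 2 counted from the right-hand, -y, end) is pressed down, m: 0 stands 5 mm proud, 0.005 flush; flush counts from 0.0036
- link3 (a joint): how far link 3 of the seal strip (number 3 counted from the right-hand, -y, end) is pressed down, m: 0 stands 5 mm proud, 0.005 flush; flush counts from 0.0036
- link4 (a joint): how far link 4 of the seal strip (number 4 counted from the right-hand, -y, end) is pressed down, m: 0 stands 5 mm proud, 0.005 flush; flush counts from 0.0036
- link5 (a joint): how far link 5 of the seal strip (number 5 counted from the right-hand, -y, end) is pressed down, m: 0 stands 5 mm proud, 0.005 flush; flush counts from 0.0036
- link6 (a joint): how far link 6 of the seal strip (number 6 counted from the right-hand, -y, end) is pressed down, m: 0 stands 5 mm proud, 0.005 flush; flush counts from 0.0036
- roller_grip (a point): hand roller: centre of its wooden grip (30 mm in x, 60 in y, 44 high), 78 mm above the drum's underside. Under the grip a steel plate 74 x 50 mm, top 56 mm up, for fingertips to bear on. Rubber drum 44 mm across, 36 wide, axle along y: it rolls along its x. Cheeks outside the drum (64 long, 40 apart inside) end 2 mm above its underside, so it stands alone. Grip across x. 0.45 kg
- drum (a joint): angle the drum has turned, rad, relative to the roller, 0 at the start, unlimited. One pass over the strip turns it about 8 rad; it must have turned by at least 1.5 rad either way when the strip has become flat
- roller_pad (a point): centre of the top of the cork pad, 100 by 100 mm and 4 mm thick, 8 mm above the bench, where the roller stands at first and must stand at the end
- pack1_c (a point): wrapped rice-cake pack (green-brown block with two dark leaf bands), 90 mm (its x) by 36 mm (its y) by 34 mm high, this point at its centre; about 0.15 kg. Starts on the wooden board, whose top is 8 mm above the bench. May be absent
- pack2_c (a point): wrapped rice-cake pack (green-brown block with two dark leaf bands), 90 mm (its x) by 36 mm (its y) by 34 mm high, this point at its centre; about 0.15 kg. Starts on the wooden board, whose top is 8 mm above the bench. May be absent
- pack3_c (a point): wrapped rice-cake pack (green-brown block with two dark leaf bands), 90 mm (its x) by 36 mm (its y) by 34 mm high, this point at its centre; about 0.15 kg. Starts on the wooden board, whose top is 8 mm above the bench. May be absent
- pack4_c (a point): wrapped rice-cake pack (green-brown block with two dark leaf bands), 90 mm (its x) by 36 mm (its y) by 34 mm high, this point at its centre; about 0.15 kg. Starts on the wooden board, whose top is 8 mm above the bench. May be absent
- key_small_top (a point): centre of the top of the smallest key, 20 mm across, white and round, which stands 48 mm above the bench on the grey panel; it goes straight down
- key_medium_top (a point): centre of the top of the middle-sized key, 30 mm across, white and round, which stands 48 mm above the bench on the grey panel; it goes straight down
- key_large_top (a point): centre of the top of the largest key, 40 mm across, white and round, which stands 48 mm above the bench on the grey panel; it goes straight down
- key_small (a joint): travel of the small key, m: 0 up, 0.006 fully down (about 5 N), springs back; counts as pressed from 0.004
- key_medium (a joint): travel of the medium key, m: 0 up, 0.006 fully down (about 5 N), springs back; counts as pressed from 0.004
- key_large (a joint): travel of the large key, m: 0 up, 0.006 fully down (about 5 N), springs back; counts as pressed from 0.004
- bowl: steel bowl, 110 mm across, 45 mm high, to be left alone; origin under its centre
- jar: glass jar, 60 mm across, 85 mm high, to be left alone; origin under its centre
- scraper: dough scraper, 77 by 100 mm, 16 mm high, lying on the bench, to be left alone; origin on its underside
Things that resemble listed ones, but are neither listed nor needed, are in the scene too. What is shaped like the part that bears pack3_c but red is not meant. Leave any purple look-alike of the part that bears roller_grip alone.

How it is judged:
By the outcome, as a careful person would: the job done as asked, in the order asked, and still so for the second after the job is handed in, with the robot touching nothing.
Of pack1, pack2, pack3, pack4 only 2 to 4 are there at a start; the rules pass over those that are not, and their reading is None.
At some moment in a run one of pack1, pack2, pack3, pack4 may be knocked a few centimetres aside while the robot is not near it.
It also fails if it takes over 208 s, if anything falls off the work surface, if the arm or the gripper's body presses on something with over 40 N, if the wrist force passes 120 N, or if a joint passes its speed limit or range.

## Working session

There is one attempt and no reset: what is moved stays moved. The work goes in short steps, Python scripts to look and compute and a tool call to move; the robot and the scene stay as the last step left them, time stands still between calls to the robot, and variables do not carry over. Pictures are saved under pics/ and viewed, and the job is handed in when it is done.

Besides the shell and the picture viewer there is one more tool, called by a JSON object that holds its "api" and its "payload". arm_command: Moves the arm, as the interface text tells. Its arguments: {"type":"object","properties":{"xyz":{"type":"array"},"turn":{"type":"array"},"claw":{"type":"array"},"newtons":{"type":"number"}},"required":["xyz","turn","claw"]}

```bash
ls; mkdir -p pics
python3 - <<'E'
from cell import manip
import cv2
for n in("top","side"):
    im=manip.camera(n); cv2.imwrite(f"pics/{n}0.png",im[:,:,::-1]); print(n,manip.camera_model(n))
print(manip.get_obs(), manip.tips_ahead)
E
```

```text
pics
top {'fx': 474.7487933003526, 'fy': 474.7487933003526, 'cx': 322.2983939439634, 'cy': 249.5597369524485, 'xyz': array([0.30894612, 0.06693182, 1.31298666]), 'orientation': array([-0.05618343,  0.71140184, -0.69810413,  0.05832214])}
side {'fx': 444.924515090593, 'fy': 444.924515090593, 'cx': 318.13596793295403, 'cy': 234.34749277797047, 'xyz': array([ 0.380155  , -0.7600286 ,  0.67148239]), 'orientation': array([-0.46359399,  0.88041843, -0.09186578,  0.03879016])}
{'clock': 0.1, 'joints': array([ 0.97650968,  0.42665874,  0.07384088,  1.60655857, -0.03410756,
        1.11080249, -0.06711141]), 'joint_velocities': array([ 4.80717065e-04, -2.09087100e-03,  4.73283544e-05, -9.24558244e-05,
        6.90937854e-04, -3.00317549e-03, -1.21155098e-03]), 'joint_torque': array([ 5.79854604e-03, -9.51537967e+01,  3.77069637e+00, -4.64400566e+01,
        1.95314409e-02,  6.60321268e-03,  2.50587988e-05]), 'tool_pos': array([ 0.29034876, -0.60916729,  0.40408042]), 'ee_rot': array([-5.61099534e-04,  9.75376147e-01,  2.20547118e-01, -1.62579930e-04]), 'force': array([-0.45677824,  0.19985217, -0.65731378]), 'moment': array([-0.02270373,  0.01827636,  0.03699157]), 'opening': 0.9978717925535314} 0.1734
```

View pics/top0.png

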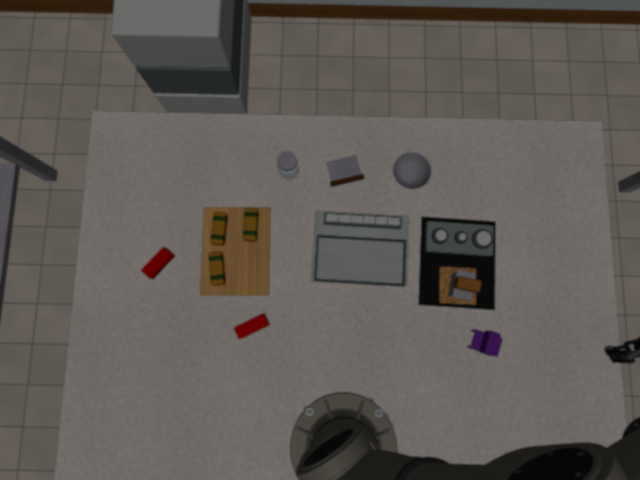

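View pics/side0.png

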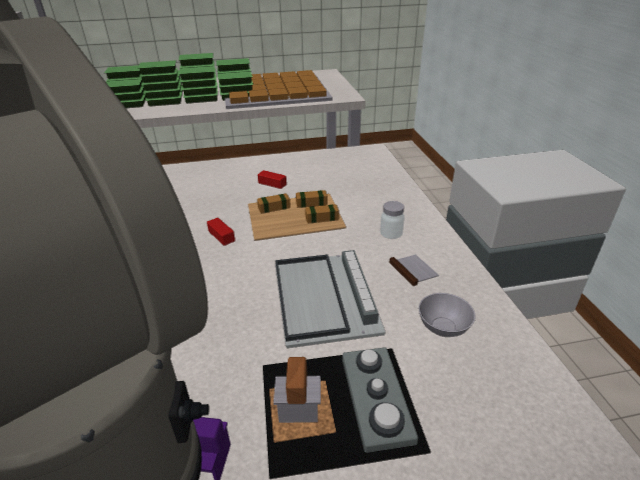

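The top view (up = +x, left = +y) shows three packs on the board near (219,228), (250,225) and (217,268). The station is at (361,250), the roller on its cork pad at (462,286), and the keys at (441,236), (461,238) and (483,239). The purple roller look-alike (486,342) and the red blocks (157,263) and (251,326) are to be left alone. Next I'll enlarge.

```bash
cat > h.py <<'E'
import numpy as np, cv2
from scipy.spatial.transform import Rotation as R
from cell import manip
def rot(q): return R.from_quat([q[1],q[2],q[3],q[0]])
def pw(n,u,v,z):
    m=manip.camera_model(n); d=rot(m["orientation"]).apply([(u-m["cx"])/m["fx"],(v-m["cy"])/m["fy"],1])
    o=np.array(m["xyz"]); return o+d*(z-o[2])/d[2]
def wp(n,p):
    m=manip.camera_model(n); c=rot(m["orientation"]).inv().apply(np.array(p)-m["xyz"])
    return np.array([m["fx"]*c[0]/c[2]+m["cx"],m["fy"]*c[1]/c[2]+m["cy"]])
def crop(src,x0,y0,w,h,s,out):
    im=cv2.imread(src) if isinstance(src,str) else src
    c=cv2.resize(im[y0:y0+h,x0:x0+w],None,fx=s,fy=s,interpolation=cv2.INTER_CUBIC)
    step=10 
    for u in range(x0-x0%step+step,x0+w,step):
        cv2.line(c,((u-x0)*s,0),((u-x0)*s,6 if u%50 else 14),(0,0,255),1)
        if u%20==0: cv2.putText(c,str(u),((u-x0)*s-10,24),0,.35,(0,0,255),1)
    for v in range(y0-y0%step+step,y0+h,step):
        cv2.line(c,(0,(v-y0)*s),(6,(v-y0)*s),(0,0,255),1)
        if v%20==0: cv2.putText(c,str(v),(8,(v-y0)*s+4),0,.35,(0,0,255),1)
    cv2.imwrite(out,c)
def st():
    o=manip.get_obs(); r=rot(o["ee_rot"]); 
    print("t",round(o["clock"],2),"tcp",np.round(o["tool_pos"]*1000,1),"yaw of tool x",np.round(np.degrees(np.arctan2(*r.as_matrix()[[1,0],0])),2),"z",np.round(r.as_matrix()[:,2],3),"F",np.round(o["force"],1),"op",round(o["opening"]*85.4,1))
    return o,r
def go(target,yaw):
    """target TCP world (m), yaw = world dir of tool x (deg), tool down. prints shift in tool axes mm and rz"""
    o,r=st(); d=r.inv().apply(np.array(target)-o["tool_pos"])*1000
    c,s=np.cos(np.radians(yaw)),np.sin(np.radians(yaw))
    M=np.array([[c,s,0],[s,-c,0],[0,0,-1]]).T
    M=np.column_stack([[c,s,0],[s,-c,0],[0,0,-1]])
    rv=np.degrees((r.inv()*R.from_matrix(M)).as_rotvec())
    print("shift",np.round(d,1),"turn",np.round(rv,2))
E
python3 - <<'E'
from h import *
crop("pics/top0.png",190,195,100,115,5,"pics/c1.png")
crop("pics/top0.png",305,200,110,95,7,"pics/c2.png")
crop("pics/top0.png",410,210,110,150,4,"pics/c3.png")
E
```

```text
(no output)
```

View pics/c1.png

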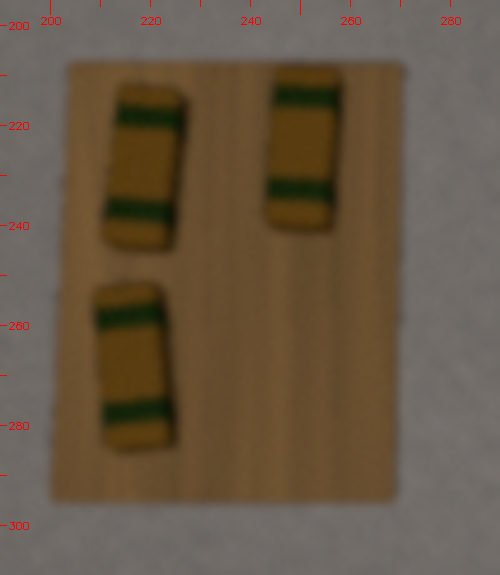

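View pics/c2.png

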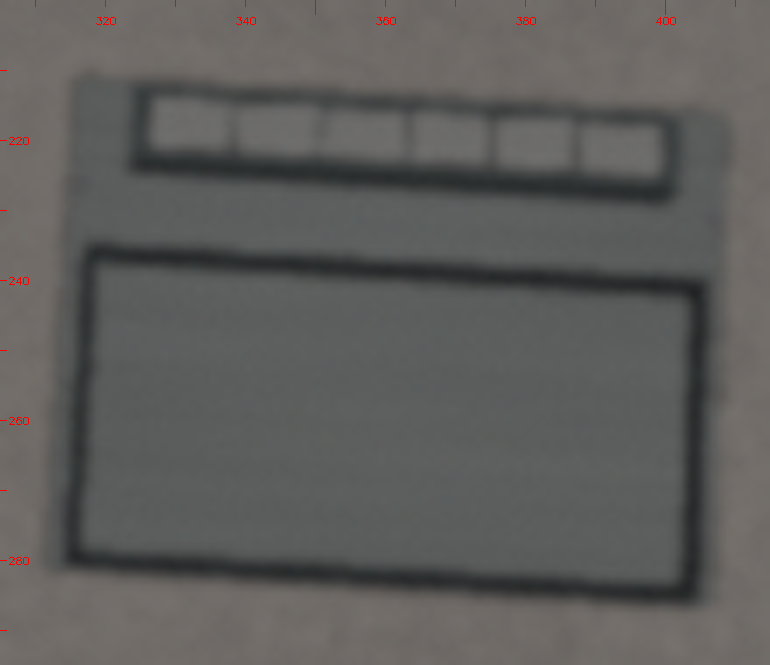

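View pics/c3.png

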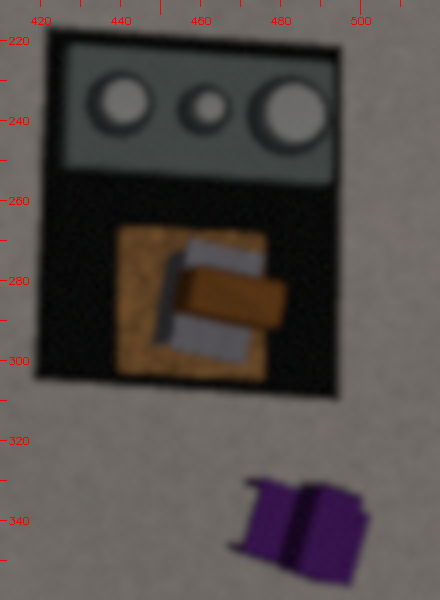

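Run:
```python
from h import *
print("nadir",wp("top",[.309,.067,0]))
print("well")
W=[(316.9,234.3),(406.4,240.3),(405,286),(314.3,280.9)]
P=np.array([pw("top",*p,.024) for p in W]); print(P.round(4)); print(P.mean(0)); print([np.linalg.norm(P[i]-P[i-1]).round(4) for i in range(4)])
a=P[1]-P[0]+P[2]-P[3]; print("yaw of x", np.degrees(np.arctan2(a[0],-a[1])))
for n,L in dict(A=[(214,213),(227,215),(224,244),(212,244)],).items(): pass
for n,u,v in(("small",462.3,236.5),("med",441.3,235.3),("large",483.6,237.7)): print(n,pw("top",u,v,.048))
print("pad"); 
Q=np.array([pw("top",u,v,.008) for u,v in[(439.3,266.3),(476.5,267.8),(476.5,305.2),(439,303.5)]]);print(Q.round(4),Q.mean(0),[np.linalg.norm(Q[i]-Q[i-1]).round(4) for i in range(4)])
crop("pics/side0.png",240,180,110,70,7,"pics/s1.png")
crop("pics/side0.png",265,240,125,110,6,"pics/s2.png")
crop("pics/side0.png",255,335,180,140,4,"pics/s3.png")
```

```text
nadir [320.09114663 327.16662216]
well
[[ 0.5623  0.0807  0.024 ]
 [ 0.5502 -0.1668  0.024 ]
 [ 0.4237 -0.1617  0.024 ]
 [ 0.433   0.0851  0.024 ]]
[ 0.49227507 -0.04066852  0.024     ]
[np.float64(0.1294), np.float64(0.2478), np.float64(0.1265), np.float64(0.247)]
yaw of x -2.468696816271262
small [ 0.55910896 -0.3144726   0.048     ]
med [ 0.56132296 -0.25745672  0.048     ]
large [ 0.55691169 -0.37228012  0.048     ]
pad
[[ 0.4816 -0.2602  0.008 ]
 [ 0.4794 -0.3634  0.008 ]
 [ 0.3762 -0.3599  0.008 ]
 [ 0.3789 -0.2572  0.008 ]] [ 0.42905429 -0.31017621  0.008     ] [np.float64(0.1027), np.float64(0.1032), np.float64(0.1032), np.float64(0.1027)]
```

View pics/s1.png

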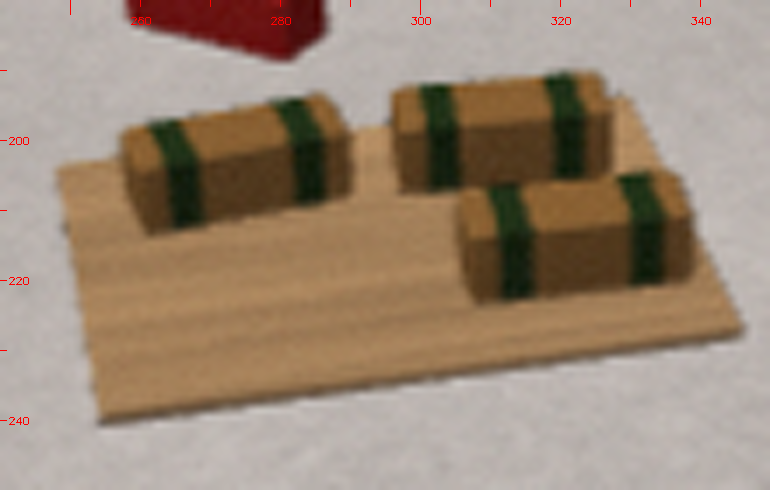

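View pics/s2.png

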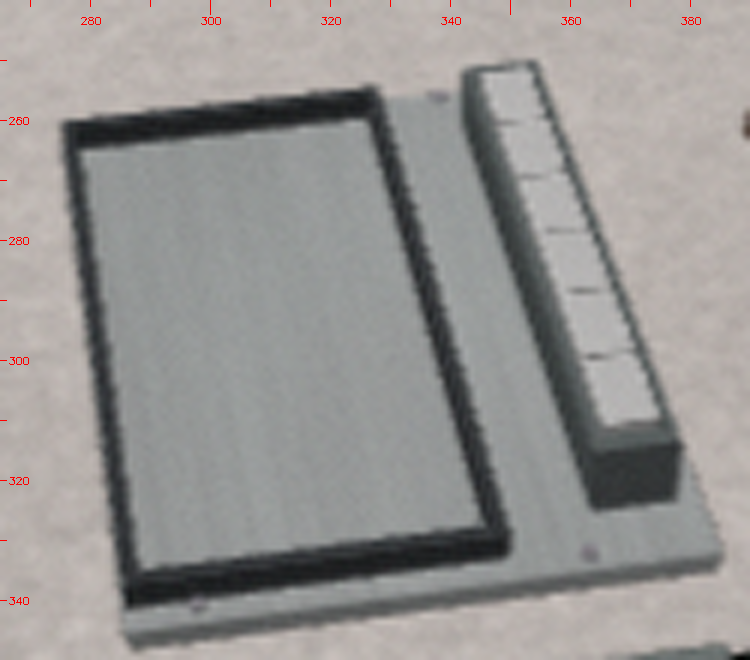

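View pics/s3.png

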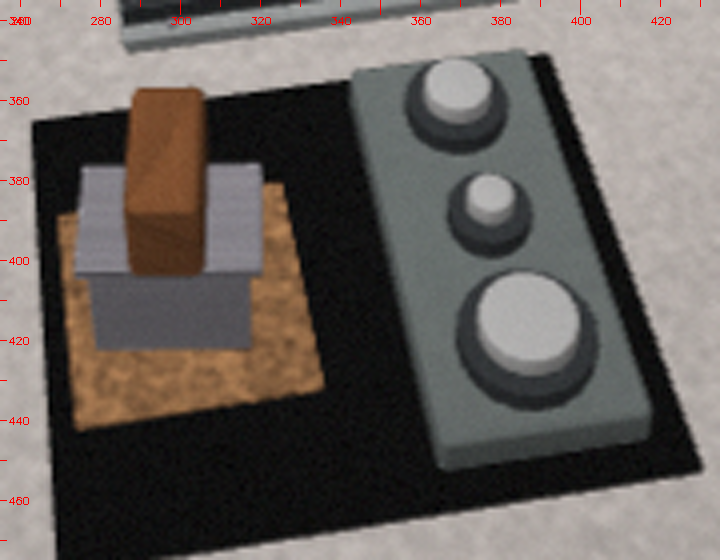

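```bash
cat >> h.py <<'E'
from scipy.optimize import minimize
def boxpts(x,y,yaw,z0,dims=(.09,.036,.034)):
    a=np.array([[i,j,k] for i in(-.5,.5) for j in(-.5,.5) for k in(0,1)])*dims
    c,s=np.cos(yaw),np.sin(yaw); return a@np.array([[c,-s,0],[s,c,0],[0,0,1]]).T+[x,y,z0]
def packmask(im):
    hsv=cv2.cvtColor(im,cv2.COLOR_BGR2HSV); return hsv
def fitpack(ims,masks,x,y,yaw,z0,S=4):
    """silhouette fit, masks dict name-> full-size uint8 mask (0/1)"""
    def cost(p):
        t=0
        for n,m in masks.items():
            P=np.array([wp(n,q) for q in boxpts(p[0]/1000,p[1]/1000,np.radians(p[2]),z0)])
            h=cv2.convexHull(P.astype(np.float32))
            lo=P.min(0).astype(int)-8; hi=P.max(0).astype(int)+8
            sub=cv2.resize(m[lo[1]:hi[1],lo[0]:hi[0]].astype(np.float32),None,fx=S,fy=S,interpolation=cv2.INTER_LINEAR)
            r=np.zeros(sub.shape,np.float32); cv2.fillConvexPoly(r,np.round(((h-lo+.5)*S)*16).astype(np.int32),1.,shift=4)
            t+=np.abs(r-sub).sum()/S/S
        return t
    b=minimize(cost,[x*1000,y*1000,yaw],method="Nelder-Mead",options=dict(initial_simplex=np.array([[x*1000+a,y*1000+b,yaw+c] for a,b,c in[(0,0,0),(6,0,0),(0,6,0),(0,0,8)]]),xatol=.05,fatol=.05))
    return b.x,b.fun
E
python3 - <<'E'
from h import *
t=cv2.imread("pics/top0.png")
for u,v in [(217,228),(219,237),(235,240),(205,210),(213,218),(250,222),(240,215),(223,275),(226,275),(262,250)]: print(u,v,t[v,u],cv2.cvtColor(t,cv2.COLOR_BGR2HSV)[v,u])
s=cv2.imread("pics/side0.png")
for u,v in [(265,200),(263,208),(275,208),(330,212),(300,230),(325,218),(310,194),(270,206)]: print(u,v,s[v,u],cv2.cvtColor(s,cv2.COLOR_BGR2HSV)[v,u])
E
```

```text
217 228 [17 60 89] [ 18 206  89]
219 237 [ 8 35 20] [ 47 197  35]
235 240 [ 45  76 101] [ 17 141 101]
205 210 [ 49  81 107] [ 17 138 107]
213 218 [20 45 49] [ 26 151  49]
250 222 [16 61 89] [ 18 209  89]
240 215 [ 46  78 105] [ 16 143 105]
223 275 [ 6 24 23] [ 32 191  24]
226 275 [41 71 94] [ 17 144  94]
262 250 [ 47  80 106] [ 17 142 106]
265 200 [22 51 33] [ 49 145  51]
263 208 [28 50 71] [ 15 154  71]
275 208 [26 54 78] [ 16 170  78]
330 212 [22 43 43] [ 30 125  43]
300 230 [ 82 122 157] [ 16 122 157]
325 218 [30 57 81] [ 16 161  81]
310 194 [ 53  99 141] [ 16 159 141]
270 206 [31 57 82] [ 15 159  82]
```

```bash
cat >> h.py <<'E'
def blobs(im,thr):
    return (im[:,:,0]<thr).astype(np.uint8)
def packs(t,s,guess,z0=.008,views=("top","side")):
    m={}
    if "top" in views: m["top"]=blobs(t,32)
    if "side" in views: m["side"]=blobs(s,68)
    return [fitpack(None,m,*g,z0) for g in guess]
E
python3 - <<'E'
from h import *
t=cv2.imread("pics/top0.png"); s=cv2.imread("pics/side0.png")
g=[(*pw("top",u,v,.042)[:2],y) for u,v,y in((218,228,-8),(250,225,-3),(216,267,6))]
print(np.round(g,3))
for V in(("top",),("side",),("top","side")):
    for p,f in packs(t,s,g,views=V): print(V,p.round(1),round(f,1))
E
```

```text
[[ 0.571  0.351 -8.   ]
 [ 0.581  0.264 -3.   ]
 [ 0.464  0.35   6.   ]]
('top',) [575.6 352.8  -1.8] 69.5
('top',) [586.1 265.5  -1.1] 43.4
('top',) [462.9 351.6   7.1] 101.9Traceback (most recent call last):
  File "<stdin>", line 6, in <module>
  File "h.py", line 60, in packs
    return [fitpack(None,m,*g,z0) for g in guess]
            ~~~~~~~^^^^^^^^^^^^^^
  File "h.py", line 52, in fitpack
    b=minimize(cost,[x*1000,y*1000,yaw],method="Nelder-Mead",options=dict(initial_simplex=np.array([[x*1000+a,y*1000+b,yaw+c] for a,b,c in[(0,0,0),(6,0,0),(0,6,0),(0,0,8)]]),xatol=.05,fatol=.05))
    res = _minimize_neldermead(fun, x0, args, callback, bounds=bounds,
                               **options)
    fsim[j] = func(sim[j])
              ~~~~^^^^^^^^
    fx = function(np.copy(x), *(wrapper_args + args))
  File "h.py", line 45, in cost
    P=np.array([wp(n,q) for q in boxpts(p[0]/1000,p[1]/1000,np.radians(p[2]),z0)])
                ~~^^^^^
  File "h.py", line 9, in wp
    m=manip.camera_model(n); c=rot(m["orientation"]).inv().apply(np.array(p)-m["xyz"])
ValueError: time passes only in moves, steps and waits
```

```bash
python3 - <<'E'
from cell import manip
import json
d={}
for n in("top","side"):
    m=manip.camera_model(n); d[n]={k:(float(v) if not hasattr(v,'tolist') else v.tolist()) for k,v in m.items()}
json.dump(d,open("cam.json","w"))
E
python3 - <<'E'
s=open("h.py").read()
s=s.replace("manip.camera_model(n)","CAM[n]").replace("def rot","import json\nCAM=json.load(open('cam.json'))\ndef rot",1)
s=s.replace("return (im[:,:,0]<thr).astype(np.uint8)","m=(im[:,:,0]<thr).astype(np.uint8); return cv2.morphologyEx(m,cv2.MORPH_CLOSE,np.ones((3,3)))")
s=s.replace("        for n,m in masks.items():\n            P","        for n,m in M.items():\n            P")
s=s.replace("    def cost(p):","""    M={}
    for n,m in masks.items():
        k,lab=cv2.connectedComponents(m); u,v=np.round(wp(n,[x,y,z0+.017])).astype(int)
        M[n]=(lab==lab[v,u]).astype(np.uint8); print(n,(u,v),'area',M[n].sum())
    def cost(p):""")
open("h.py","w").write(s)
E
cat > f0.py <<'E'
from h import *
t=cv2.imread("pics/top0.png"); s=cv2.imread("pics/side0.png")
g=[(*pw("top",u,v,.042)[:2],y) for u,v,y in((218,228,-8),(250,225,-3),(216,267,6))]
for V in(("top",),("side",),("top","side")):
    for p,f in packs(t,s,g,views=V): print(V,p.round(1),round(f,1))
E
python3 f0.py
```

```text
top (np.int64(219), np.int64(229)) area 500
top (np.int64(251), np.int64(226)) area 490
top (np.int64(217), np.int64(268)) area 514
('top',) [573.2 352.6  -2.9] 53.8
('top',) [585.8 265.3  -0.8] 43.0
('top',) [463.3 351.6   7.5] 48.2
side (np.int64(311), np.int64(198)) area 1019
side (np.int64(320), np.int64(213)) area 1019
side (np.int64(274), np.int64(202)) area 489
('side',) [572.  340.6 -12.4] 259.3
('side',) [586.1 266.8 -11.4] 372.0
('side',) [460.9 345.8   5.2] 68.8
top (np.int64(219), np.int64(229)) area 500
side (np.int64(311), np.int64(198)) area 1019
top (np.int64(251), np.int64(226)) area 490
side (np.int64(320), np.int64(213)) area 1019
top (np.int64(217), np.int64(268)) area 514
side (np.int64(274), np.int64(202)) area 489
('top', 'side') [573.2 352.3 -10.8] 380.6
('top', 'side') [586.1 264.3  -7.1] 455.6
('top', 'side') [462.7 350.9   7.1] 141.9
```

```bash
cat >> h.py <<'E'
def overlay(im,n,boxes,x0,y0,w,h,s,out):
    c=cv2.resize(im[y0:y0+h,x0:x0+w],None,fx=s,fy=s,interpolation=cv2.INTER_CUBIC)
    for b in boxes:
        P=np.array([wp(n,q) for q in boxpts(*b)]); P=((P-[x0,y0]+.5)*s).astype(int)
        for i in range(8):
            for j in(1,2,4):
                if i^j>i: cv2.line(c,tuple(map(int,P[i])),tuple(map(int,P[i^j])),(255,255,0),1)
    cv2.imwrite(out,c)
E
python3 - <<'E'
from h import *
t=cv2.imread("pics/top0.png"); s=cv2.imread("pics/side0.png")
B=[(.5732,.3526,np.radians(-2.9),.008),(.5858,.2653,np.radians(-.8),.008),(.4633,.3516,np.radians(7.5),.008)]
overlay(t,"top",B,190,195,100,105,5,"pics/o1.png"); overlay(s,"side",B,240,180,110,70,7,"pics/o2.png")
a=cv2.imread("pics/o1.png");b=cv2.imread("pics/o2.png")
c=np.zeros((600,800,3),np.uint8);a=cv2.resize(a,(0,0),fx=.8,fy=.8);b=cv2.resize(b,(0,0),fx=.5,fy=.5);c[:a.shape[0],:a.shape[1]]=a;c[:b.shape[0],a.shape[1]:a.shape[1]+b.shape[1]]=b;cv2.imwrite("pics/o3.png",c)
E
```

```text
(no output)
```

View pics/o3.png

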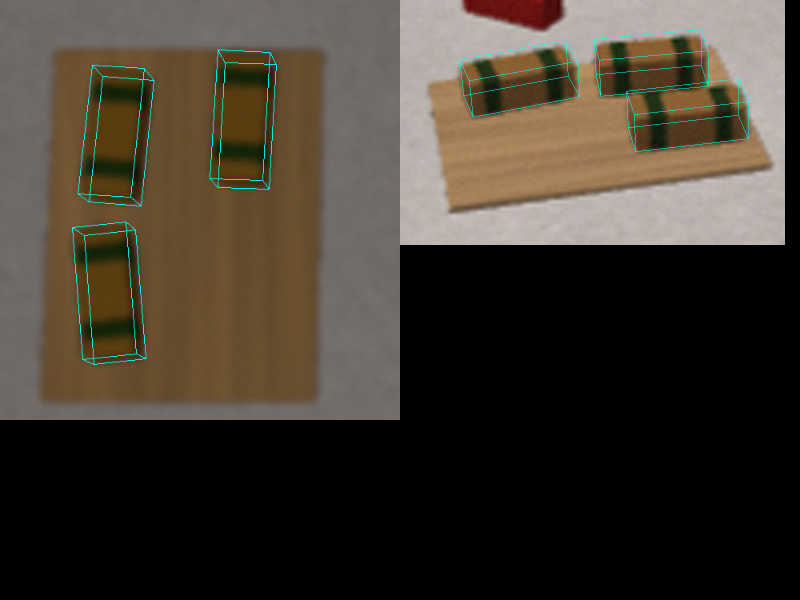

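Run:
```python
from h import *
s=cv2.imread("pics/side0.png"); t=cv2.imread("pics/top0.png")
x,y,yw=.4923,-.0407,np.radians(-2.47)
c,sn=np.cos(yw),np.sin(yw)
rail=(x+.110*c,y+.110*sn); print(rail)
slab=(x+.040*c,y+.040*sn)
def ov(im,n,x0,y0,w,h,sc,out):
    cc=cv2.resize(im[y0:y0+h,x0:x0+w],None,fx=sc,fy=sc,interpolation=cv2.INTER_CUBIC)
    for cx,cy,z0,d in((x,y,.012,(.128,.248,.012)),(*rail,.012,(.03,.216,.028)),(*rail,.040,(.02,.2,.005))):
        P=((np.array([wp(n,q) for q in boxpts(cx,cy,yw,z0,d)])-[x0,y0]+.5)*sc).astype(int)
        for i in range(8):
            for j in(1,2,4):
                if i^j>i: cv2.line(cc,tuple(map(int,P[i])),tuple(map(int,P[i^j])),(0,0,255),1)
    cv2.imwrite(out,cc)
ov(t,"top",305,200,110,95,7,"pics/w1.png"); ov(s,"side",265,240,125,110,6,"pics/w2.png")
```

```text
(np.float64(0.602197801606039), np.float64(-0.0454405909082843))
```

View pics/w1.png

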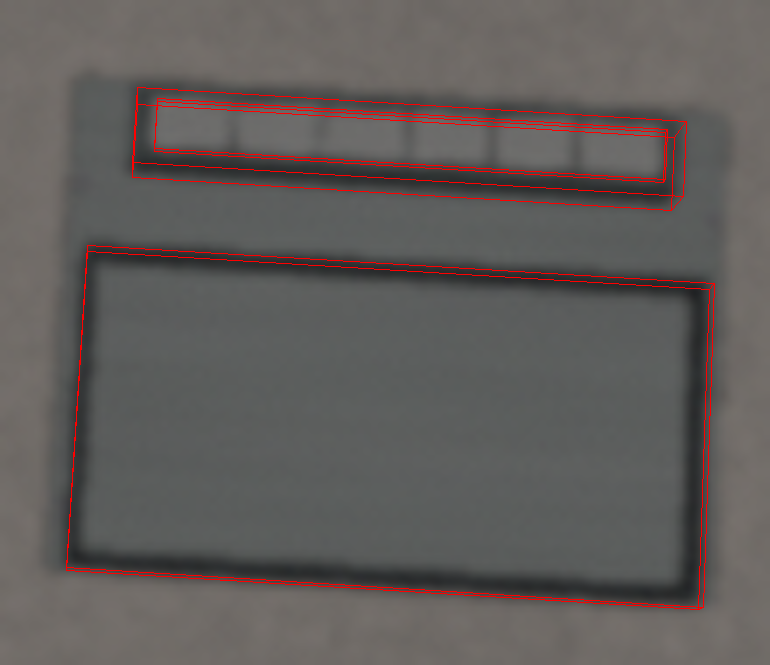

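View pics/w2.png

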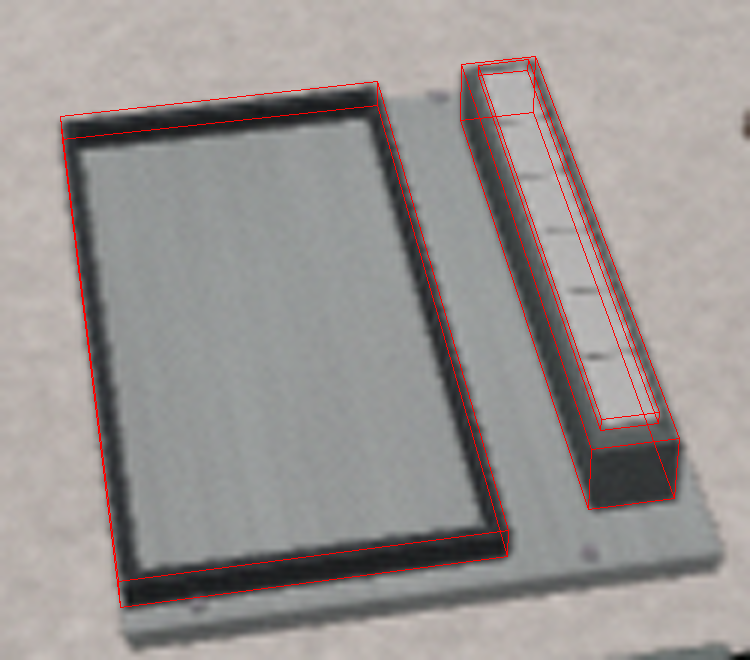

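```bash
python3 -c "
from h import *
go([.5858,.2653,.330],-.8)"
```

```text
t 0.1 tcp [ 290.3 -609.2  404.1] yaw of tool x 25.48 z [-0.001  0.001 -1.   ] F [-0.5  0.2 -0.7] op 85.2
shift [ 642.9 -662.2   74.8] turn [-6.000e-02  2.000e-02  2.628e+01]
```

{"api": "arm_command", "payload": {"xyz": [[643,-662,75],[643,-662,75],[643,-662,75],[643,-662,75],[643,-662,75],[643,-662,75],[643,-662,75],[643,-662,75],[643,-662,75],[643,-662,75]], "turn": [[0,0,26],[0,0,26],[0,0,26],[0,0,26],[0,0,26],[0,0,26],[0,0,26],[0,0,26],[0,0,26],[0,0,26]], "claw": [80,80,80,80,80,80,80,80,80,80], "newtons": 40}}

```text
clock: 1.1
tool_pos: [0.4491, -0.1386, 0.3645]
ee_rot: [0.0, 1.0, -0.005, 0.0]
force: [1.8, -0.4, 0.5]
opening: 0.938
```

```bash
python3 -c "
from h import *
go([.5858,.2653,.330],-.8)"
```

```text
t 1.1 tcp [ 449.1 -138.6  364.5] yaw of tool x -0.52 z [ 0. -0. -1.] F [ 1.8 -0.4  0.5] op 80.1
shift [ 133.  -405.1   34.5] turn [ 0.   -0.01  0.28]
```

{"api": "arm_command", "payload": {"xyz": [[133,-405,35],[133,-405,35],[133,-405,35],[133,-405,35],[133,-405,35],[133,-405,35],[133,-405,35],[133,-405,35],[133,-405,35],[133,-405,35]], "turn": [[0,0,0],[0,0,0],[0,0,0],[0,0,0],[0,0,0],[0,0,0],[0,0,0],[0,0,0],[0,0,0],[0,0,0]], "claw": [80,80,80,80,80,80,80,80,80,80]}}

```text
clock: 2.1
tool_pos: [0.5854, 0.2678, 0.3285]
ee_rot: [-0.001, 1.0, -0.002, -0.001]
force: [-0.3, 0.2, 0.4]
opening: 0.935
```

```bash
python3 -c "
from h import *
go([.5858,.2653,.188],-.8)
s=manip.camera('side')[:,:,::-1]; crop(s,200,90,180,150,4,'pics/a1.png')"
```

```text
t 2.1 tcp [585.4 267.8 328.5] yaw of tool x -0.23 z [-0.001  0.002 -1.   ] F [-0.3  0.2  0.4] op 79.8
shift [  0.6   2.8 140.4] turn [-0.1   0.08  0.57]
```

View pics/a1.png

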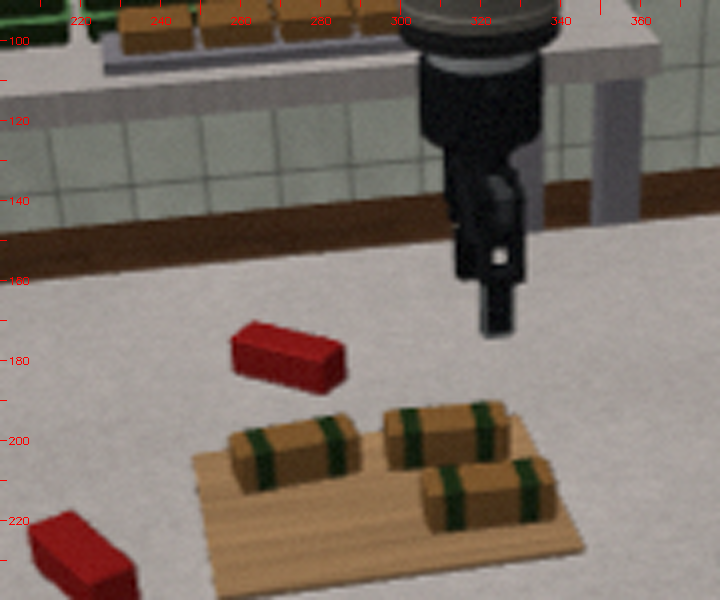

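{"api": "arm_command", "payload": {"xyz": [[1,3,50],[1,3,90],[1,3,115],[1,3,130],[1,3,140],[1,3,141],[1,3,141],[1,3,141],[1,3,141]], "turn": [[0,0,0],[0,0,0],[0,0,0],[0,0,0],[0,0,0],[0,0,0],[0,0,0],[0,0,0],[0,0,0]], "claw": [68,68,68,68,68,68,10,10,10]}}

```text
clock: 3.05
tool_pos: [0.5871, 0.2605, 0.19]
ee_rot: [-0.001, 1.0, -0.005, 0.001]
force: [-0.7, -0.1, 7.0]
opening: 0.411
```

{"api": "arm_command", "payload": {"xyz": [[0,0,0],[0,0,0],[0,0,0]], "turn": [[0,0,0],[0,0,0],[0,0,0]], "claw": [10,10,10]}}

```text
clock: 3.35
tool_pos: [0.5871, 0.2605, 0.19]
ee_rot: [-0.001, 1.0, -0.005, 0.001]
force: [-1.2, -0.1, 6.8]
opening: 0.417
```

```bash
python3 -c "
from h import *
go([.4903,-.1055,.30],-2.2)
s=manip.camera('side')[:,:,::-1]; crop(s,200,90,180,150,4,'pics/a2.png')"
```

```text
t 3.35 tcp [587.1 260.5 190. ] yaw of tool x -0.52 z [ 0.002  0.001 -1.   ] F [-1.2 -0.1  6.8] op 35.6
shift [ -93.3  366.8 -110.5] turn [-0.06 -0.11  1.68]
```

View pics/a2.png

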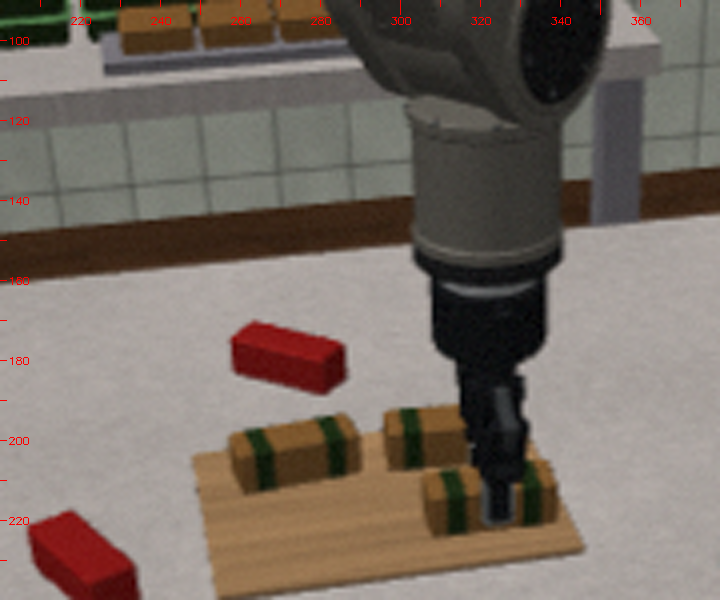

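{"api": "arm_command", "payload": {"xyz": [[0,0,-50],[0,0,-100],[-93,367,-110],[-93,367,-110],[-93,367,-110],[-93,367,-110],[-93,367,-110],[-93,367,-110],[-93,367,-110],[-93,367,-110]], "turn": [[0,0,0],[0,0,0],[0,0,2],[0,0,2],[0,0,2],[0,0,2],[0,0,2],[0,0,2],[0,0,2],[0,0,2]], "claw": [10,10,10,10,10,10,10,10,10,10]}}

```text
clock: 4.4
tool_pos: [0.4889, -0.1096, 0.2994]
ee_rot: [0.001, 1.0, -0.024, 0.0]
force: [0.3, 0.2, -1.2]
opening: 0.413
```

{"api": "arm_command", "payload": {"xyz": [[0,0,0],[0,0,0],[0,0,0],[0,0,0]], "turn": [[0,0,0],[0,0,0],[0,0,0],[0,0,0]], "claw": [10,10,10,10]}}

```text
clock: 4.8
tool_pos: [0.4907, -0.1047, 0.2987]
ee_rot: [-0.0, 1.0, -0.021, 0.0]
force: [-0.5, -0.3, -0.9]
opening: 0.411
```

```bash
python3 -c "
from h import *
go([.4903,-.1055,.194],-2.2)
s=manip.camera('side')[:,:,::-1]; crop(s,230,160,180,150,4,'pics/a3.png')"
```

```text
t 4.8 tcp [ 490.7 -104.7  298.7] yaw of tool x -2.4 z [ 0.  0. -1.] F [-0.5 -0.3 -0.9] op 35.1
shift [ -0.4   0.9 104.7] turn [-0.02 -0.02 -0.2 ]
```

View pics/a3.png

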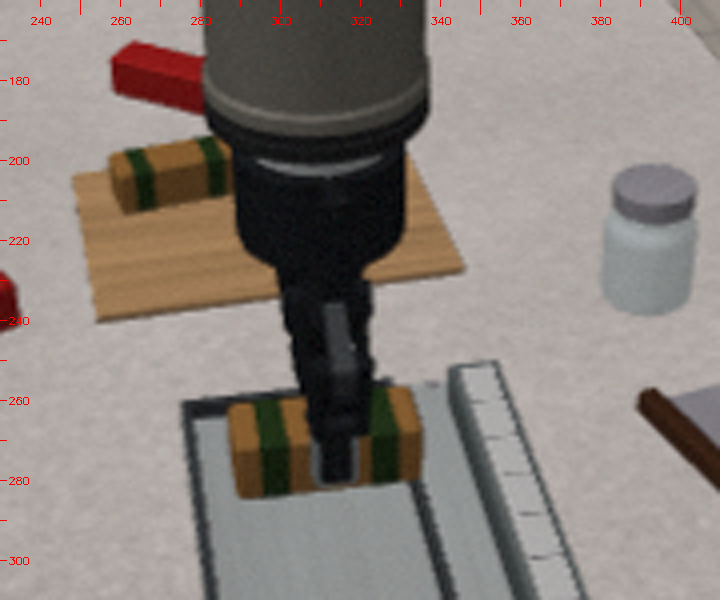

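{"api": "arm_command", "payload": {"xyz": [[0,1,45],[0,1,75],[0,1,90],[0,1,97],[0,1,101],[0,1,104],[0,1,104],[0,1,104]], "turn": [[0,0,0],[0,0,0],[0,0,0],[0,0,0],[0,0,0],[0,0,0],[0,0,0],[0,0,0]], "claw": [10,10,10,10,10,10,10,10]}}

```text
clock: 5.65
tool_pos: [0.4906, -0.1069, 0.1952]
ee_rot: [0.0, 1.0, -0.022, 0.001]
force: [0.4, 0.4, -0.8]
opening: 0.414
```

{"api": "arm_command", "payload": {"xyz": [[0,0,0],[0,0,0],[0,0,0],[0,0,-30],[0,0,-70],[0,0,-105],[0,0,-105]], "turn": [[0,0,0],[0,0,0],[0,0,0],[0,0,0],[0,0,0],[0,0,0],[0,0,0]], "claw": [54,54,54,54,54,60,60]}}

```text
clock: 6.35
tool_pos: [0.4915, -0.1071, 0.3039]
ee_rot: [0.0, 1.0, -0.022, 0.003]
force: [0.1, -0.0, -0.8]
opening: 0.7
```

```bash
python3 -c "
from h import *
st()
t=manip.camera('top')[:,:,::-1].copy();s=manip.camera('side')[:,:,::-1].copy(); crop(s,230,160,180,150,4,'pics/a4.png');crop(t,190,190,220,110,3,'pics/a4t.png');cv2.imwrite('pics/t4.png',t)
# current commanded-based next
go([.5732,.3526,.330],-2.9)"
```

```text
t 6.35 tcp [ 491.5 -107.1  303.9] yaw of tool x -2.54 z [ 0.007 -0.001 -1.   ] F [ 0.1 -0.  -0.8] op 59.8
t 6.45 tcp [ 490.4 -107.   300.4] yaw of tool x -2.53 z [ 0.002 -0.    -1.   ] F [ 0.   0.3 -0.4] op 60.0
shift [  62.5 -462.8  -29.7] turn [ 0.02 -0.11  0.37]
```

View pics/a4.png

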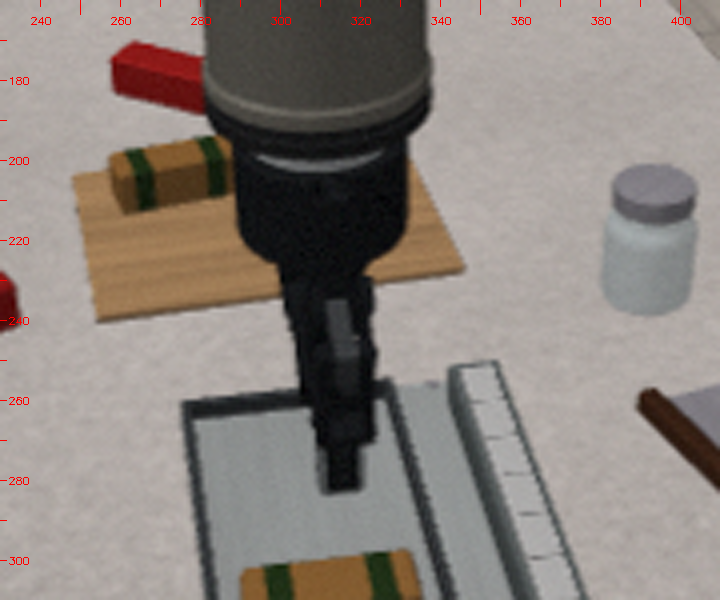

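View pics/a4t.png

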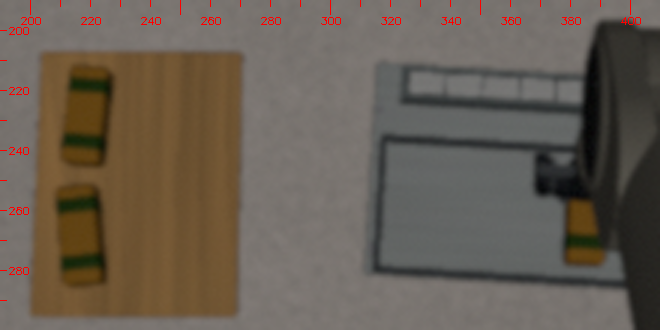

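Pack 1 is in the well and the other two haven't moved. Next is the pack at (218,228).

{"api": "arm_command", "payload": {"xyz": [[62,-463,-30],[62,-463,-30],[62,-463,-30],[62,-463,-30],[62,-463,-30],[62,-463,-30],[62,-463,-30],[62,-463,-30],[62,-463,-30],[62,-463,-30]], "turn": [[0,0,1],[0,0,1],[0,0,1],[0,0,1],[0,0,1],[0,0,1],[0,0,1],[0,0,1],[0,0,1],[0,0,1]], "claw": [68,68,68,68,68,68,68,68,68,68]}}

```text
clock: 7.45
tool_pos: [0.5714, 0.3582, 0.328]
ee_rot: [-0.001, 1.0, -0.028, -0.001]
force: [0.1, 0.6, -0.7]
opening: 0.795
```

{"api": "arm_command", "payload": {"xyz": [[0,0,0],[0,0,0],[0,0,0],[0,0,0]], "turn": [[0,0,0],[0,0,0],[0,0,0],[0,0,0]], "claw": [68,68,68,68]}}

```text
clock: 7.85
tool_pos: [0.5728, 0.3516, 0.3293]
ee_rot: [0.0, 1.0, -0.031, -0.0]
force: [0.5, -1.1, -0.6]
opening: 0.797
```

```bash
python3 -c "
from h import *
s=manip.camera('side')[:,:,::-1]; crop(s,240,180,180,150,4,'pics/a5.png')
go([.5732,.3526,.190],-2.9)"
```

```text
t 7.9 tcp [572.9 351.7 329.5] yaw of tool x -3.6 z [ 0. -0. -1.] F [-0.9  0.3 -0.6] op 68.0
shift [  0.3  -1.  139.5] turn [ 0.03 -0.   -0.7 ]
```

View pics/a5.png

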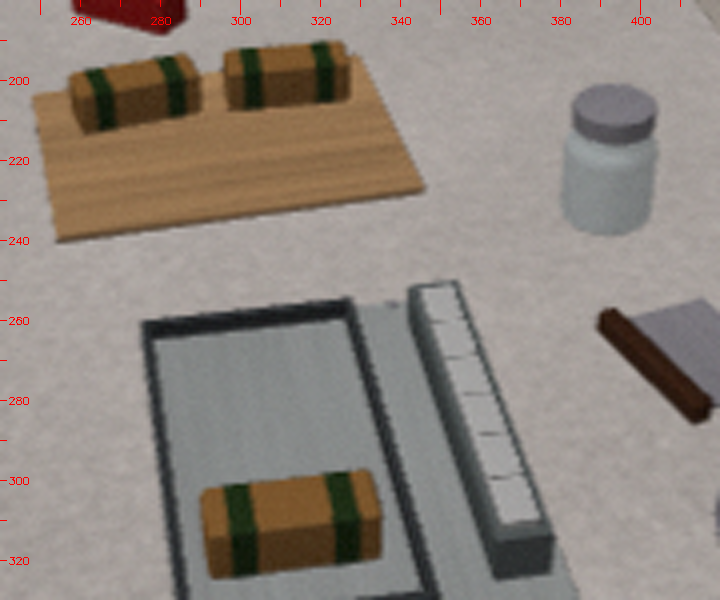

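{"api": "arm_command", "payload": {"xyz": [[0,-1,50],[0,-1,90],[0,-1,115],[0,-1,130],[0,-1,138],[0,-1,139],[0,-1,139],[0,-1,139],[0,-1,139],[0,-1,139]], "turn": [[0,0,0],[0,0,0],[0,0,0],[0,0,0],[0,0,0],[0,0,0],[0,0,0],[0,0,0],[0,0,0],[0,0,0]], "claw": [68,68,68,68,68,68,10,10,10,10]}}

```text
clock: 8.9
tool_pos: [0.5731, 0.3542, 0.192]
ee_rot: [-0.001, 1.0, -0.031, 0.001]
force: [-1.0, -0.2, 6.8]
opening: 0.409
```

```bash
python3 -c "
from h import *
go([.4928,-.0405,.30],-2.2)"
```

```text
t 8.9 tcp [573.1 354.2 192. ] yaw of tool x -3.52 z [ 0.002  0.001 -1.   ] F [-1.  -0.2  6.8] op 34.9
shift [ -55.7  398.7 -108.5] turn [-0.07 -0.1  -1.32]
```

{"api": "arm_command", "payload": {"xyz": [[0,0,-50],[0,0,-100],[-56,399,-108],[-56,399,-108],[-56,399,-108],[-56,399,-108],[-56,399,-108],[-56,399,-108],[-56,399,-108],[-56,399,-108]], "turn": [[0,0,0],[0,0,0],[0,0,-1],[0,0,-1],[0,0,-1],[0,0,-1],[0,0,-1],[0,0,-1],[0,0,-1],[0,0,-1]], "claw": [10,10,10,10,10,10,10,10,10,10]}}

```text
clock: 9.9
tool_pos: [0.4922, -0.0398, 0.2994]
ee_rot: [0.0, 1.0, -0.022, 0.001]
force: [1.7, -0.5, -1.3]
opening: 0.415
```

{"api": "arm_command", "payload": {"xyz": [[0,0,0],[0,0,0],[0,0,0],[0,0,0],[0,0,0]], "turn": [[0,0,0],[0,0,0],[0,0,0],[0,0,0],[0,0,0]], "claw": [10,10,10,10,10]}}

```text
clock: 10.4
tool_pos: [0.4931, -0.0369, 0.2985]
ee_rot: [-0.0, 1.0, -0.021, 0.0]
force: [-0.9, 0.6, -1.0]
opening: 0.412
```

```bash
python3 -c "
from h import *
s=manip.camera('side')[:,:,::-1]; crop(s,230,180,180,150,4,'pics/a6.png')
go([.4928,-.0405,.1965],-2.2)"
```

```text
t 10.45 tcp [493.  -37.1 298.5] yaw of tool x -2.42 z [-0.  0. -1.] F [ 0.6 -0.2 -1.1] op 35.7
shift [-1.00e-01  3.50e+00  1.02e+02] turn [-0.01  0.   -0.22]
```

View pics/a6.png

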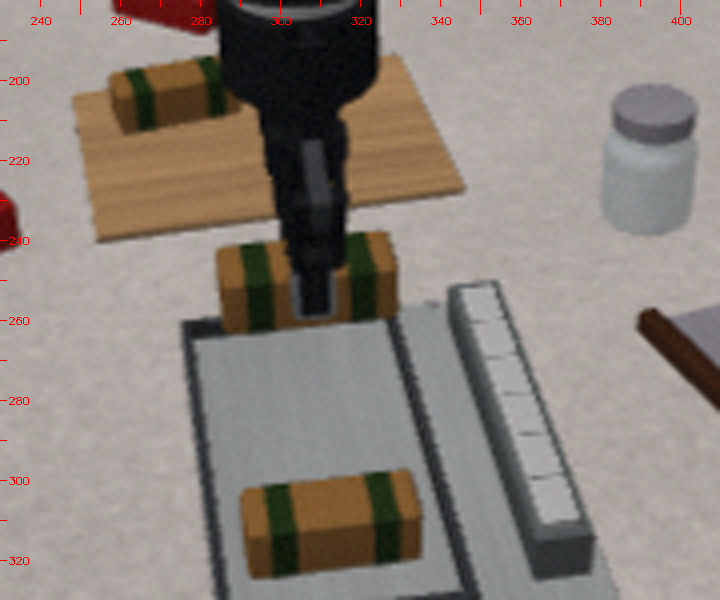

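{"api": "arm_command", "payload": {"xyz": [[0,2,45],[0,2,75],[0,2,90],[0,2,96],[0,2,100],[0,2,101.5],[0,2,101.5],[0,2,101.5]], "turn": [[0,0,0],[0,0,0],[0,0,0],[0,0,0],[0,0,0],[0,0,0],[0,0,0],[0,0,0]], "claw": [10,10,10,10,10,10,10,10]}}

```text
clock: 11.25
tool_pos: [0.4931, -0.04, 0.1977]
ee_rot: [0.0, 1.0, -0.022, 0.001]
force: [-0.1, 0.7, -1.5]
opening: 0.413
```

{"api": "arm_command", "payload": {"xyz": [[0,0,0],[0,0,0],[0,0,0],[0,0,-30],[0,0,-70],[0,0,-105],[0,0,-105]], "turn": [[0,0,0],[0,0,0],[0,0,0],[0,0,0],[0,0,0],[0,0,0],[0,0,0]], "claw": [52,52,52,52,52,60,60]}}

```text
clock: 11.95
tool_pos: [0.494, -0.04, 0.3063]
ee_rot: [0.0, 1.0, -0.022, 0.003]
force: [-0.2, 0.7, -0.3]
opening: 0.707
```

```bash
python3 -c "
from h import *
t=manip.camera('top')[:,:,::-1].copy();cv2.imwrite('pics/t7.png',t);crop(t,190,190,220,110,3,'pics/a7t.png')
for p,f in packs(t,None,[(.463,.351,7)],views=('top',)): print(p.round(1),f)
go([.4633,.3516,.330],7.5)"
```

```text
top (np.int64(217), np.int64(268)) area 483
[462.7 352.    8.1] 70.681640625
t 12.0 tcp [493.3 -40.1 304.2] yaw of tool x -2.54 z [ 0.004 -0.    -1.   ] F [ 0.8 -0.9 -0.1] op 60.0
shift [ -47.2 -389.9  -26.1] turn [  0.03  -0.24 -10.04]
```

View pics/a7t.png

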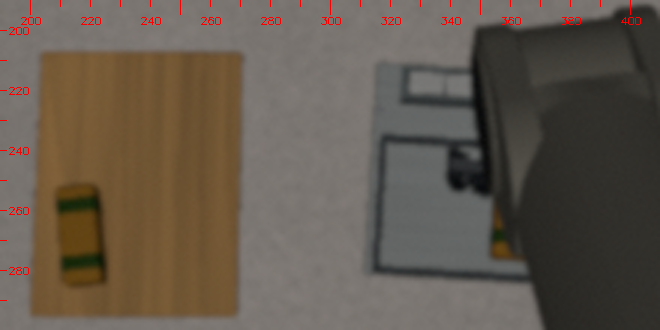

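{"api": "arm_command", "payload": {"xyz": [[-47,-390,-26],[-47,-390,-26],[-47,-390,-26],[-47,-390,-26],[-47,-390,-26],[-47,-390,-26],[-47,-390,-26],[-47,-390,-26],[-47,-390,-26],[-47,-390,-26]], "turn": [[0,0,-10],[0,0,-10],[0,0,-10],[0,0,-10],[0,0,-10],[0,0,-10],[0,0,-10],[0,0,-10],[0,0,-10],[0,0,-10]], "claw": [68,68,68,68,68,68,68,68,68,68]}}

```text
clock: 13.0
tool_pos: [0.4623, 0.3525, 0.3267]
ee_rot: [0.0, 0.998, 0.066, -0.001]
force: [1.0, -0.7, -0.7]
opening: 0.795
```

{"api": "arm_command", "payload": {"xyz": [[0,0,0],[0,0,0],[0,0,0],[0,0,0]], "turn": [[0,0,0],[0,0,0],[0,0,0],[0,0,0]], "claw": [68,68,68,68]}}

```text
clock: 13.4
tool_pos: [0.4633, 0.351, 0.3281]
ee_rot: [0.0, 0.998, 0.065, 0.0]
force: [-0.8, 0.2, 0.8]
opening: 0.798
```

```bash
python3 -c "
from h import *
s=manip.camera('side')[:,:,::-1]; crop(s,240,180,180,170,4,'pics/a8.png');cv2.imwrite('pics/s8.png',s)
go([.4633,.3516,.192],7.5)"
```

```text
t 13.45 tcp [463.2 351.2 328.1] yaw of tool x 7.43 z [ 0. -0. -1.] F [-0.  -0.  -0.1] op 67.6
shift [ 1.000e-01 -4.000e-01  1.361e+02] turn [ 0.   -0.01 -0.07]
```

View pics/a8.png

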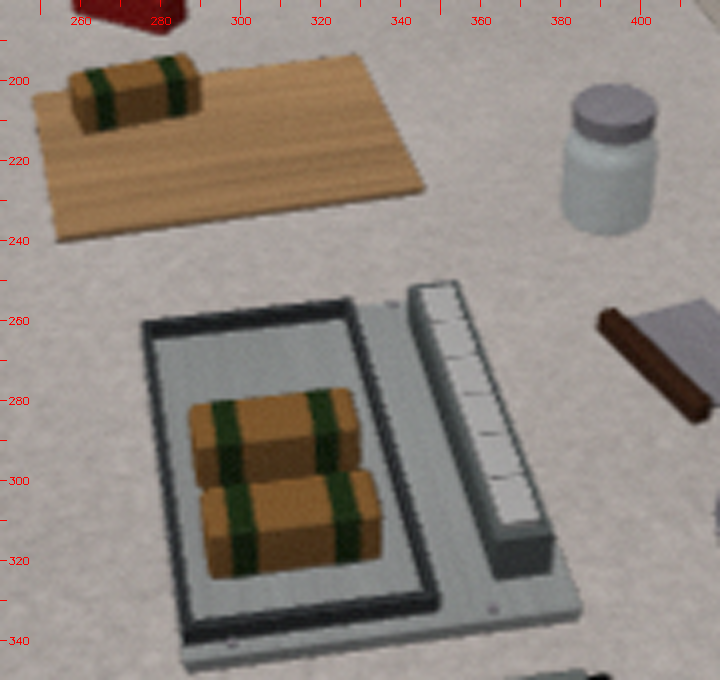

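Both packs lie aligned in the well, and the last one is still at (274,202). Descending and gripping.

{"api": "arm_command", "payload": {"xyz": [[0,0,50],[0,0,90],[0,0,115],[0,0,130],[0,0,136],[0,0,137],[0,0,137],[0,0,137],[0,0,137],[0,0,137]], "turn": [[0,0,0],[0,0,0],[0,0,0],[0,0,0],[0,0,0],[0,0,0],[0,0,0],[0,0,0],[0,0,0],[0,0,0]], "claw": [68,68,68,68,68,68,10,10,10,10]}}

```text
clock: 14.45
tool_pos: [0.4633, 0.352, 0.1923]
ee_rot: [-0.001, 0.998, 0.065, 0.001]
force: [0.2, 0.1, 7.0]
opening: 0.417
```

```bash
python3 -c "
from h import *
go([.4953,.0245,.30],-2.2)"
```

```text
t 14.45 tcp [463.3 352.  192.3] yaw of tool x 7.47 z [ 0.002  0.001 -1.   ] F [0.2 0.1 7. ] op 35.6
shift [ -10.7  328.8 -108. ] turn [-0.06 -0.1   9.67]
```

{"api": "arm_command", "payload": {"xyz": [[0,0,-50],[0,0,-100],[-11,329,-108],[-11,329,-108],[-11,329,-108],[-11,329,-108],[-11,329,-108],[-11,329,-108],[-11,329,-108],[-11,329,-108]], "turn": [[0,0,0],[0,0,0],[0,0,9.7],[0,0,9.7],[0,0,9.7],[0,0,9.7],[0,0,9.7],[0,0,9.7],[0,0,9.7],[0,0,9.7]], "claw": [10,10,10,10,10,10,10,10,10,10]}}

```text
clock: 15.45
tool_pos: [0.495, 0.0197, 0.2997]
ee_rot: [0.001, 1.0, -0.022, 0.001]
force: [-0.3, 0.8, -1.2]
opening: 0.415
```

{"api": "arm_command", "payload": {"xyz": [[0,0,0],[0,0,0],[0,0,0],[0,0,0],[0,0,0]], "turn": [[0,0,0],[0,0,0],[0,0,0],[0,0,0],[0,0,0]], "claw": [10,10,10,10,10]}}

```text
clock: 15.95
tool_pos: [0.4949, 0.0247, 0.299]
ee_rot: [-0.0, 1.0, -0.019, -0.0]
force: [1.0, 0.0, -1.9]
opening: 0.412
```

```bash
python3 -c "
from h import *
go([.4953,.0245,.1968],-2.2)"
```

```text
t 15.95 tcp [494.9  24.7 299. ] yaw of tool x -2.15 z [-0.  0. -1.] F [ 1.   0.  -1.9] op 35.2
shift [  0.5   0.2 102.2] turn [-0.01  0.    0.05]
```

{"api": "arm_command", "payload": {"xyz": [[0,-2,45],[0,-2,75],[0,-2,90],[0,-2,96],[0,-2,100],[0,-2,102],[0,-2,102],[0,-2,102]], "turn": [[0,0,0],[0,0,0],[0,0,0],[0,0,0],[0,0,0],[0,0,0],[0,0,0],[0,0,0]], "claw": [10,10,10,10,10,10,10,10]}}

```text
clock: 16.75
tool_pos: [0.4952, 0.0261, 0.1977]
ee_rot: [-0.0, 1.0, -0.019, 0.001]
force: [0.1, -0.4, -1.3]
opening: 0.416
```

{"api": "arm_command", "payload": {"xyz": [[0,0,0],[0,0,0],[0,0,0],[0,0,-30],[0,0,-70],[0,0,-110],[0,0,-140]], "turn": [[0,0,0],[0,0,0],[0,0,0],[0,0,0],[0,0,0],[0,0,0],[0,0,0]], "claw": [52,52,52,52,52,60,60]}}

```text
clock: 17.45
tool_pos: [0.495, 0.0262, 0.3394]
ee_rot: [-0.0, 1.0, -0.019, 0.001]
force: [0.1, -0.6, -0.3]
opening: 0.703
```

```bash
python3 -c "
from h import *
s=manip.camera('side')[:,:,::-1]; crop(s,240,200,180,150,4,'pics/a9.png')
go([.44,-.20,.36],30)"
```

```text
t 17.5 tcp [496.   26.4 343.3] yaw of tool x -2.22 z [ 0.006  0.    -1.   ] F [2.7 0.5 5.1] op 59.7
shift [-47.1 228.4 -17.2] turn [  0.07  -0.37 -32.22]
```

View pics/a9.png

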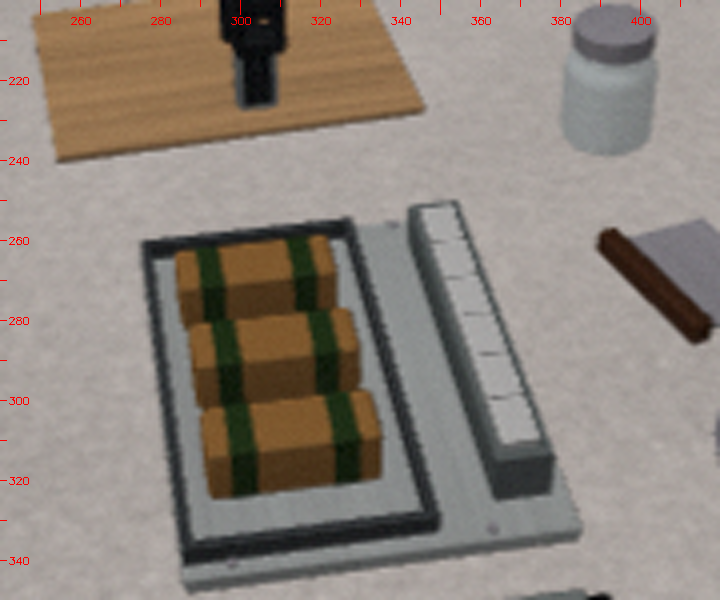

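Three packs are in the well, aligned and flat. Now the roller: the brown and grey one at top (462,286) on the cork pad is the one meant, and the purple one at (486,342) is the look-alike. I'll fit its pose from both views.

Run:
```python
from h import *
for n,L,z in(("side",[(275.75,376.25),(320.5,375.75),(320.5,403.25),(274,403.25)],.064),("top",[(457,269.5),(476.75,273),(472,300.5),(452.5,295.5)],.064)):
    P=np.array([pw(n,*p,z) for p in L]); print(n,P.round(4),P.mean(0).round(4),[np.linalg.norm(P[i]-P[i-1]).round(4) for i in range(4)])
    e=P[0]-P[3]+P[1]-P[2] if n=="top" else P[1]-P[0]+P[2]-P[3]; print("yaw",np.degrees(np.arctan2(e[1],e[0])))
def ov(src,n,x0,y0,w,h,sc,out,x,y,yw):
    im=cv2.imread(src); cc=cv2.resize(im[y0:y0+h,x0:x0+w],None,fx=sc,fy=sc,interpolation=cv2.INTER_CUBIC)
    for z0,d in((.062,(.074,.05,.002)),(.064,(.03,.06,.044))):
        P=((np.array([wp(n,q) for q in boxpts(x,y,yw,z0,d)])-[x0,y0]+.5)*sc).astype(int)
        for i in range(8):
            for j in(1,2,4):
                if i^j>i: cv2.line(cc,tuple(map(int,P[i])),tuple(map(int,P[i^j])),(255,255,0),1)
    cv2.imwrite(out,cc)
import sys
a=(.4185,-.3060,np.radians(-8))
ov("pics/top0.png","top",435,255,60,60,8,"pics/r1.png",*a); ov("pics/side0.png","side",262,340,80,110,5,"pics/r2.png",*a)
A=cv2.imread("pics/r1.png");B=cv2.imread("pics/r2.png");B=cv2.resize(B,(B.shape[1]*480//B.shape[0],480))
cv2.imwrite("pics/r3.png",np.hstack([A,B[:,:310]]))
```

```text
side [[ 0.3948 -0.2821  0.064 ]
 [ 0.4671 -0.2967  0.064 ]
 [ 0.4567 -0.3471  0.064 ]
 [ 0.386  -0.3319  0.064 ]] [ 0.4262 -0.3144  0.064 ] [np.float64(0.0506), np.float64(0.0738), np.float64(0.0515), np.float64(0.0723)]
yaw -11.725374077327126
top [[ 0.4666 -0.293   0.064 ]
 [ 0.4582 -0.3451  0.064 ]
 [ 0.3854 -0.3301  0.064 ]
 [ 0.3975 -0.2793  0.064 ]] [ 0.4269 -0.3119  0.064 ] [np.float64(0.0704), np.float64(0.0528), np.float64(0.0743), np.float64(0.0523)]
yaw -11.425357355655267
```

View pics/r3.png

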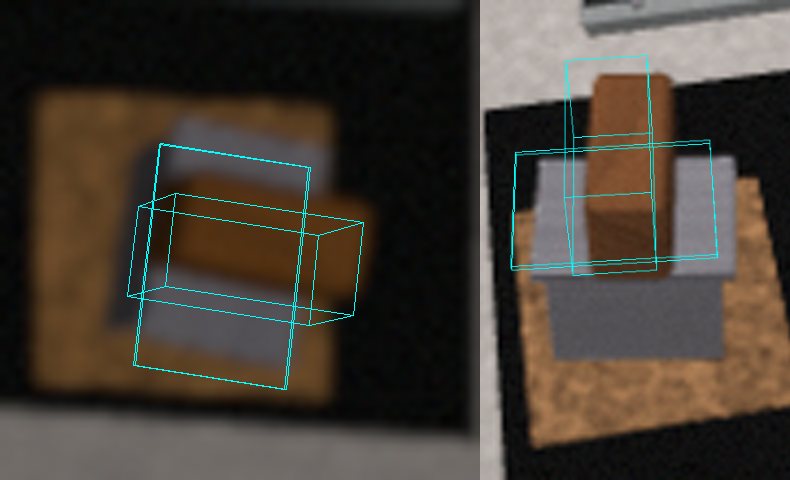

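```bash
python3 -c "
from h import *
go([.4266,-.3132,.34],78.4)"
```

```text
t 17.5 tcp [496.   26.4 343.3] yaw of tool x -2.22 z [ 0.006  0.    -1.   ] F [2.7 0.5 5.1] op 59.7
shift [-56.3 342.1   2.7] turn [  0.23  -0.33 -80.62]
```

{"api": "arm_command", "payload": {"xyz": [[-56,342,0],[-56,342,0],[-56,342,0],[-56,342,0],[-56,342,0],[-56,342,0],[-56,342,0],[-56,342,0],[-56,342,0],[-56,342,0]], "turn": [[0,0,-80.6],[0,0,-80.6],[0,0,-80.6],[0,0,-80.6],[0,0,-80.6],[0,0,-80.6],[0,0,-80.6],[0,0,-80.6],[0,0,-80.6],[0,0,-80.6]], "claw": [70,70,70,70,70,70,70,70,70,70]}}

```text
clock: 18.5
tool_pos: [0.4247, -0.3159, 0.3366]
ee_rot: [-0.0, 0.805, 0.593, -0.0]
force: [-0.2, 0.8, -0.4]
opening: 0.817
```

{"api": "arm_command", "payload": {"xyz": [[0,0,0],[0,0,0],[0,0,0],[0,0,0],[0,0,0]], "turn": [[0,0,0],[0,0,0],[0,0,0],[0,0,0],[0,0,0]], "claw": [70,70,70,70,70]}}

```text
clock: 19.0
tool_pos: [0.426, -0.3132, 0.337]
ee_rot: [0.0, 0.806, 0.592, 0.0]
force: [0.0, 0.6, 0.5]
opening: 0.823
```

```bash
python3 -c "
from h import *
go([.4266,-.3132,.245],78.4)
s=manip.camera('side')[:,:,::-1]; crop(s,230,260,200,200,3,'pics/b1.png')"
```

```text
t 19.0 tcp [ 426.  -313.2  337. ] yaw of tool x 72.59 z [ 0. -0. -1.] F [0.  0.6 0.5] op 70.3
shift [ 0.2  0.6 92. ] turn [ 0.01  0.   -5.81]
```

View pics/b1.png

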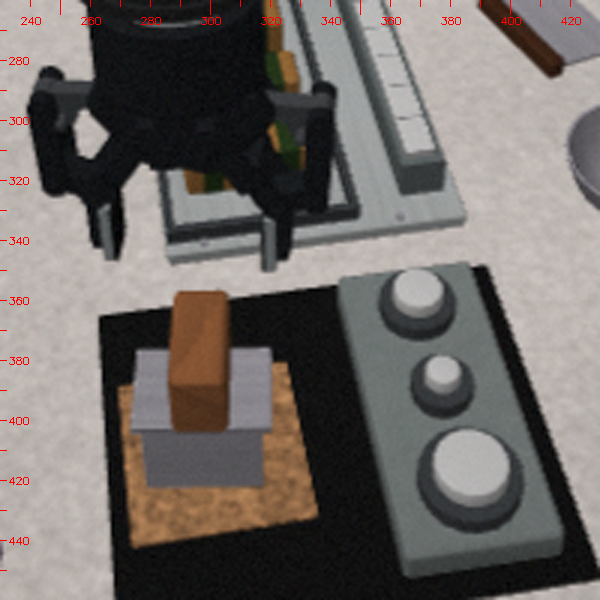

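{"api": "arm_command", "payload": {"xyz": [[0,0,30],[0,1,55],[0,1,75],[0,1,86],[0,1,91],[0,1,92],[0,1,92],[0,1,92],[0,1,92],[0,1,92]], "turn": [[0,0,-5.8],[0,0,-5.8],[0,0,-5.8],[0,0,-5.8],[0,0,-5.8],[0,0,-5.8],[0,0,-5.8],[0,0,-5.8],[0,0,-5.8],[0,0,-5.8]], "claw": [60,60,60,60,60,60,60,60,60,60]}}

```text
clock: 20.05
tool_pos: [0.4268, -0.3139, 0.2454]
ee_rot: [0.0, 0.775, 0.632, 0.0]
force: [1.1, -0.5, -0.9]
opening: 0.702
```

```bash
python3 -c "
from h import *
go([.4266,-.3132,.238],78.4)
s=manip.camera('side')[:,:,::-1]; crop(s,250,300,120,150,4,'pics/b2.png')"
```

```text
t 20.05 tcp [ 426.8 -313.9  245.4] yaw of tool x 78.42 z [ 0.001 -0.    -1.   ] F [ 1.1 -0.5 -0.9] op 60.0
shift [ 0.6 -0.3  7.4] turn [0.03 0.01 0.02]
```

View pics/b2.png

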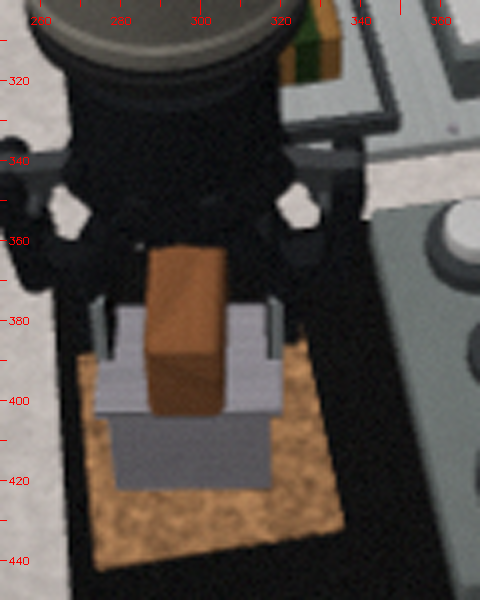

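{"api": "arm_command", "payload": {"xyz": [[0,0,4],[0,0,4],[0,0,4],[0,0,4],[0,0,4],[0,0,4],[0,0,4]], "turn": [[0,0,0],[0,0,0],[0,0,0],[0,0,0],[0,0,0],[0,0,0],[0,0,0]], "claw": [60,45,5,5,5,5,5], "newtons": 40}}

```text
clock: 20.8
tool_pos: [0.4267, -0.3137, 0.2409]
ee_rot: [-0.0, 0.775, 0.632, 0.0]
force: [1.0, -1.2, -1.5]
opening: 0.347
```

```bash
python3 -c "
from h import *
st()
s=manip.camera('side')[:,:,::-1]; crop(s,250,300,120,150,4,'pics/b3.png')"
```

```text
t 20.8 tcp [ 426.7 -313.7  240.9] yaw of tool x 78.43 z [-0.  0. -1.] F [ 1.  -1.2 -1.5] op 29.6
```

View pics/b3.png

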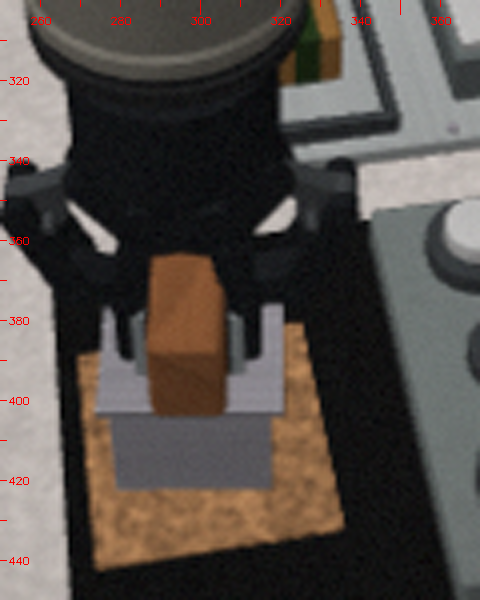

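{"api": "arm_command", "payload": {"xyz": [[0,0,0],[0,0,0],[0,0,2],[0,0,4],[0,0,4],[0,0,4]], "turn": [[0,0,0],[0,0,0],[0,0,0],[0,0,0],[0,0,0],[0,0,0]], "claw": [34,34,34,34,34,34], "newtons": 80}}

```text
clock: 21.45
tool_pos: [0.4267, -0.3137, 0.2368]
ee_rot: [-0.0, 0.775, 0.632, 0.0]
force: [-0.6, 0.5, -0.6]
opening: 0.395
```

{"api": "arm_command", "payload": {"xyz": [[0,0,1],[0,0,2]], "turn": [[0,0,0],[0,0,0]], "claw": [34,34]}}

```text
clock: 21.65
tool_pos: [0.4277, -0.3141, 0.2362]
ee_rot: [0.001, 0.775, 0.632, 0.001]
force: [-0.8, 1.2, 29.1]
opening: 0.397
```

{"api": "arm_command", "payload": {"xyz": [[0,0,1],[0,0,1]], "turn": [[0,0,0],[0,0,0]], "claw": [34,34]}}

```text
clock: 21.85
tool_pos: [0.4285, -0.3143, 0.2362]
ee_rot: [0.002, 0.775, 0.632, 0.001]
force: [0.2, 2.9, 30.2]
opening: 0.401
```

{"api": "arm_command", "payload": {"xyz": [[0,0,-2.5],[0,0,-2.5],[0,0,-2.5],[0,0,-2.5],[0,0,-2.5],[0,0,-2.5]], "turn": [[0,0,0],[0,0,0],[0,0,0],[0,0,0],[0,0,0],[0,0,0]], "claw": [34,34,5,5,5,5]}}

```text
clock: 22.45
tool_pos: [0.4271, -0.3139, 0.237]
ee_rot: [0.001, 0.775, 0.632, 0.0]
force: [0.2, 1.4, 13.0]
opening: 0.343
```

```bash
python3 -c "
from h import *
st()"
```

```text
t 22.45 tcp [ 427.1 -313.9  237. ] yaw of tool x 78.43 z [ 0.001 -0.001 -1.   ] F [ 0.2  1.4 13. ] op 29.3
```

{"api": "arm_command", "payload": {"xyz": [[0,0,-20],[0,0,-60],[0,0,-100],[0,0,-120],[0,0,-120]], "turn": [[0,0,0],[0,0,0],[0,0,0],[0,0,0],[0,0,0]], "claw": [5,5,5,5,5]}}

```text
clock: 22.95
tool_pos: [0.427, -0.3141, 0.3585]
ee_rot: [0.002, 0.775, 0.632, 0.0]
force: [0.7, 0.2, -4.9]
opening: 0.342
```

```bash
python3 -c "
from h import *
go([.5989,-.1426,.34],-2.2)"
```

```text
t 22.95 tcp [ 427.  -314.1  358.5] yaw of tool x 78.41 z [ 0.003 -0.002 -1.   ] F [ 0.7  0.2 -4.9] op 29.2
shift [202.5 133.8  18.6] turn [ 2.100e-01 -5.000e-02  8.061e+01]
```

{"api": "arm_command", "payload": {"xyz": [[20,14,0],[40,28,0],[60,42,5],[80,56,5],[110,75,10],[140,95,10],[170,115,15],[203,134,18],[203,134,18],[203,134,18]], "turn": [[0,0,8],[0,0,16],[0,0,24],[0,0,32],[0,0,40],[0,0,48],[0,0,56],[0,0,64],[0,0,72],[0,0,80.6]], "claw": [5,5,5,5,5,5,5,5,5,5]}}

```text
clock: 23.95
tool_pos: [0.5988, -0.1403, 0.3354]
ee_rot: [-0.0, 1.0, -0.021, -0.002]
force: [-0.5, -0.2, -4.5]
opening: 0.341
```

{"api": "arm_command", "payload": {"xyz": [[0,0,0],[0,0,0],[0,0,0],[0,0,0],[0,0,0]], "turn": [[0,0,0],[0,0,0],[0,0,0],[0,0,0],[0,0,0]], "claw": [5,5,5,5,5]}}

```text
clock: 24.45
tool_pos: [0.5986, -0.1421, 0.3384]
ee_rot: [-0.0, 1.0, -0.018, 0.0]
force: [0.2, 0.1, -4.1]
opening: 0.343
```

```bash
python3 -c "
from h import *
go([.5989,-.1426,.285],-2.2)
s=manip.camera('side')[:,:,::-1]; crop(s,260,200,160,150,4,'pics/b4.png')"
```

```text
t 24.45 tcp [ 598.6 -142.1  338.4] yaw of tool x -2.12 z [ 0.  0. -1.] F [ 0.2  0.1 -4.1] op 29.3
shift [ 0.3  0.5 53.4] turn [-0.01 -0.    0.08]
```

View pics/b4.png

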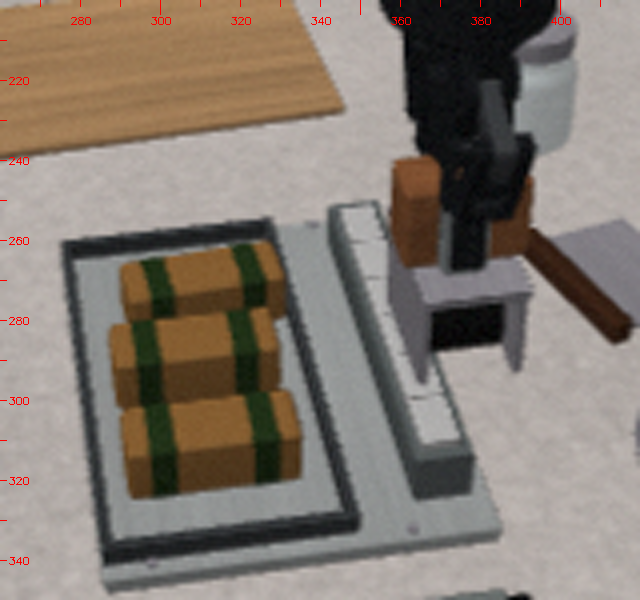

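The far pack in the well seems to have been knocked along +x since the last picture: its left end went from (284.5,268) to (290.5,268). Checking enlarged.

```bash
python3 -c "
from h import *
t=manip.camera('top')[:,:,::-1].copy();s=manip.camera('side')[:,:,::-1].copy(); cv2.imwrite('pics/s10.png',s);cv2.imwrite('pics/t10.png',t)
crop(s,270,250,80,90,7,'pics/b5.png');crop(t,305,200,110,95,6,'pics/b5t.png')"
```

```text
(no output)
```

View pics/b5.png

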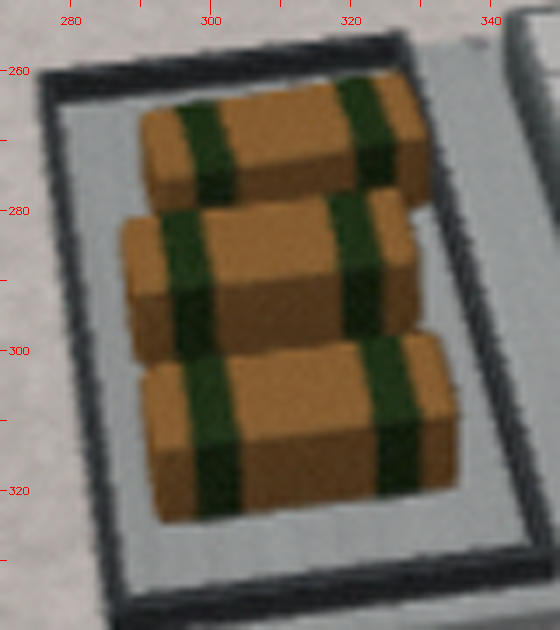

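View pics/b5t.png

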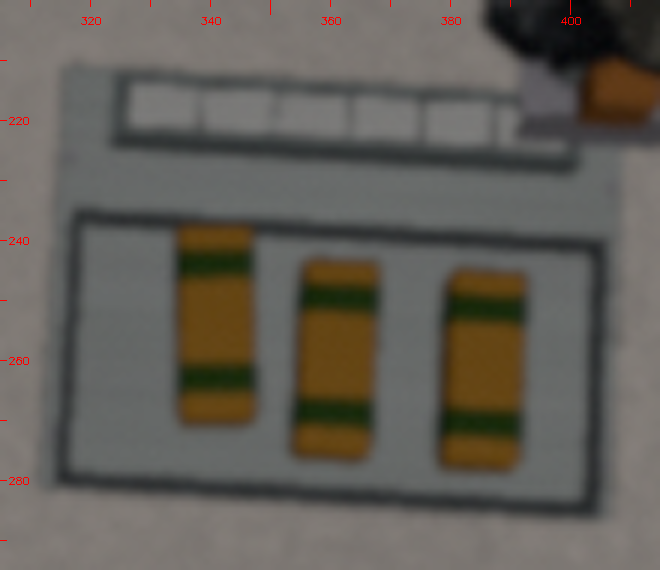

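```bash
cat > fw.py <<'E'
import sys
from h import *
tp,sp=sys.argv[1:3]
t=cv2.imread(tp); s=cv2.imread(sp)
m=cv2.cvtColor(t,cv2.COLOR_BGR2HSV)[:,:,1]; 
mask={"top":cv2.morphologyEx(((m>110)).astype(np.uint8),cv2.MORPH_CLOSE,np.ones((3,3)))}
yw=np.radians(-2.2); c,sn=np.cos(yw),np.sin(yw)
B=[]
for u,v in((345,252),(362,259),(385,261)):
    g=pw("top",u,v,.046)[:2]
    p,f=fitpack(None,mask,*g,-2,.012)
    d=p[:2]/1000-[.4928,-.0405]; print(p.round(1),round(f),"local mm",np.round([1000*(d@[c,sn]),1000*(d@[-sn,c])],1),"rel yaw",round(p[2]+2.2,1))
    B.append((p[0]/1000,p[1]/1000,np.radians(p[2]),.012))
overlay(t,"top",B,305,200,110,95,5,"pics/_t.png"); overlay(s,"side",B,270,240,80,100,6,"pics/_s.png")
a=cv2.imread("pics/_t.png");b=cv2.imread("pics/_s.png");h=max(a.shape[0],b.shape[0]);o=np.zeros((h,a.shape[1]+b.shape[1],3),np.uint8);o[:a.shape[0],:a.shape[1]]=a;o[:b.shape[0],a.shape[1]:]=b
o=o[:,:800] if o.shape[1]<=800 else cv2.resize(o,None,fx=800/o.shape[1],fy=800/o.shape[1])
cv2.imwrite(sys.argv[3],o)
E
python3 fw.py pics/t10.png pics/s10.png pics/fw1.png
```

```text
top (np.int64(345), np.int64(253)) area 391
[508.3  15.6  -1.4] 89 local mm [13.3 56.7] rel yaw 0.8
top (np.int64(361), np.int64(260)) area 381
[493.2 -39.4  -6.5] 113 local mm [0.4 1.1] rel yaw -4.3
top (np.int64(384), np.int64(262)) area 405
[ 490.3 -105.8   -6. ] 110 local mm [ -0.  -65.3] rel yaw -3.8
```

View pics/fw1.png

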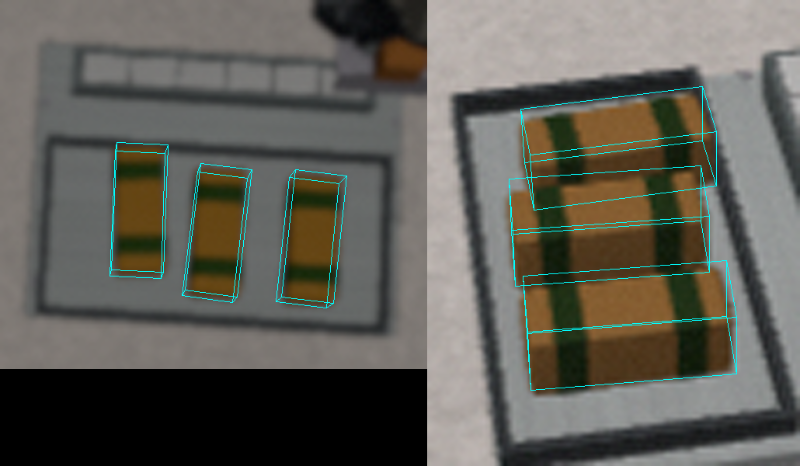

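The far pack is flat in the well but pushed against the far wall and about 4° askew. I'll set the roller back on its pad, straighten the pack, then roll.

```bash
python3 -c "
from h import *
go([.4285,-.3115,.345],78.4)"
```

```text
t 24.6 tcp [ 598.7 -141.9  338.5] yaw of tool x -2.15 z [ 0.  0. -1.] F [-0.4  0.6 -4. ] op 28.8
shift [-163.7  175.8   -6.5] turn [ 0.000e+00 -1.000e-02 -8.055e+01]
```

{"api": "arm_command", "payload": {"xyz": [[-16,18,-6],[-33,35,-6],[-49,53,-6],[-65,70,-6],[-82,88,-6],[-98,106,-6],[-115,123,-6],[-131,141,-6],[-150,160,-6],[-164,176,-6]], "turn": [[0,0,-8],[0,0,-16],[0,0,-24],[0,0,-32],[0,0,-40],[0,0,-48],[0,0,-56],[0,0,-64],[0,0,-72],[0,0,-80.5]], "claw": [5,5,5,5,5,5,5,5,5,5]}}

```text
clock: 25.6
tool_pos: [0.4269, -0.3125, 0.3446]
ee_rot: [0.0, 0.774, 0.634, -0.0]
force: [-0.4, -0.2, -4.1]
opening: 0.342
```

{"api": "arm_command", "payload": {"xyz": [[0,0,0],[0,0,0],[0,0,0],[0,0,0],[0,0,0]], "turn": [[0,0,0],[0,0,0],[0,0,0],[0,0,0],[0,0,0]], "claw": [5,5,5,5,5]}}

```text
clock: 26.1
tool_pos: [0.4287, -0.3109, 0.3445]
ee_rot: [-0.0, 0.775, 0.632, 0.0]
force: [-0.3, 0.1, -4.8]
opening: 0.343
```

```bash
python3 -c "
from h import *
go([.4285,-.3115,.238],78.4)"
```

```text
t 26.1 tcp [ 428.7 -310.9  344.5] yaw of tool x 78.36 z [ 0.  0. -1.] F [-0.3  0.1 -4.8] op 29.3
shift [ -0.6  -0.  106.5] turn [ 0.   -0.01 -0.04]
```

{"api": "arm_command", "payload": {"xyz": [[0,0,45],[0,0,80],[0,0,95],[0,0,101],[0,0,104],[0,0,106],[0,0,106],[0,0,106]], "turn": [[0,0,0],[0,0,0],[0,0,0],[0,0,0],[0,0,0],[0,0,0],[0,0,0],[0,0,0]], "claw": [5,5,5,5,5,5,5,5]}}

```text
clock: 26.9
tool_pos: [0.4284, -0.3116, 0.2392]
ee_rot: [0.001, 0.775, 0.631, 0.0]
force: [0.6, -0.7, -4.6]
opening: 0.339
```

{"api": "arm_command", "payload": {"xyz": [[0,0,0],[0,0,0],[0,0,-3],[0,0,-3],[0,0,-3],[0,0,-30],[0,0,-70],[0,0,-110],[0,0,-110]], "turn": [[0,0,0],[0,0,0],[0,0,0],[0,0,0],[0,0,0],[0,0,0],[0,0,0],[0,0,0],[0,0,0]], "claw": [34,40,60,60,60,60,60,60,60]}}

```text
clock: 27.8
tool_pos: [0.4294, -0.312, 0.3534]
ee_rot: [0.003, 0.775, 0.632, 0.001]
force: [0.9, -0.9, -1.7]
opening: 0.704
```

```bash
python3 -c "
from h import *
t=manip.camera('top')[:,:,::-1].copy();s=manip.camera('side')[:,:,::-1].copy(); cv2.imwrite('pics/s11.png',s);cv2.imwrite('pics/t11.png',t)
crop(s,245,250,190,200,3,'pics/b6.png')
go([.5083,.0156,.33],1)"
```

```text
t 27.9 tcp [ 428.2 -311.6  349.3] yaw of tool x 78.32 z [ 0.001 -0.001 -1.   ] F [0.5 0.7 0.2] op 59.9
shift [336.6  12.2  19. ] turn [ 1.200e-01 -2.000e-02  7.732e+01]
```

View pics/b6.png

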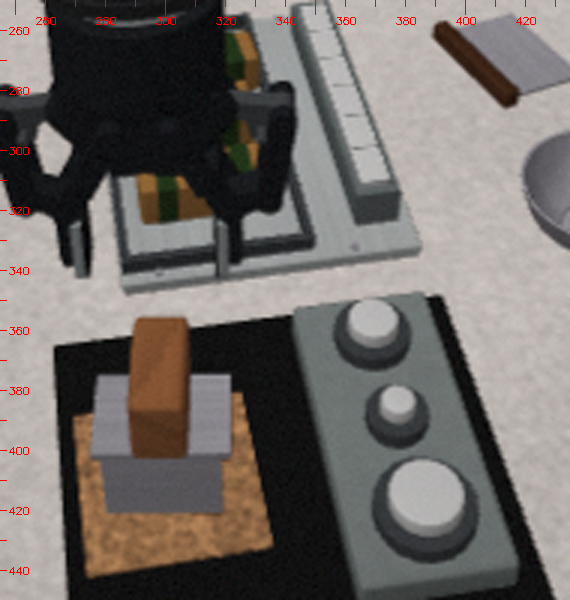

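```bash
python3 -c "
from h import *
crop('pics/t11.png',325,225,70,55,11,'pics/b7.png')
for u,v,z in((347.4,240,.046),(347.7,268,.046),(334.7,240,.012),(334.8,268,.012),(355.4,245,.012),(353.8,272,.012),(368,246,.046),(366.5,274,.046)): print(u,v,pw('top',u,v,z).round(4))"
```

```text
347.4 240 [ 0.5438 -0.0026  0.046 ]
347.7 268 [ 0.4673 -0.0042  0.046 ]
334.7 240 [0.5494 0.0309 0.012 ]
334.8 268 [0.4709 0.0295 0.012 ]
355.4 245 [ 0.5364 -0.0269  0.012 ]
353.8 272 [ 0.4608 -0.023   0.012 ]
368 246 [ 0.5283 -0.0586  0.046 ]
366.5 274 [ 0.452  -0.0548  0.046 ]
```

View pics/b7.png

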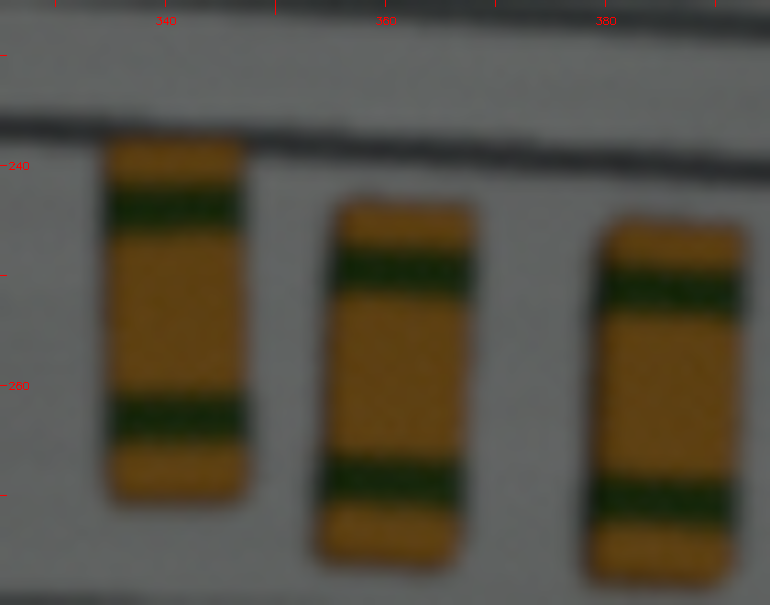

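{"api": "arm_command", "payload": {"xyz": [[40,2,0],[75,4,5],[110,5,10],[150,6,10],[190,7,15],[230,9,19],[270,11,19],[310,11,19],[336,9,19],[336,9,19]], "turn": [[0,0,8],[0,0,16],[0,0,24],[0,0,32],[0,0,40],[0,0,48],[0,0,56],[0,0,64],[0,0,72],[0,0,77]], "claw": [46,46,46,46,46,46,46,46,46,46], "newtons": 40}}

```text
clock: 28.9
tool_pos: [0.5049, 0.0202, 0.3283]
ee_rot: [-0.001, 1.0, 0.011, -0.001]
force: [0.9, -1.1, 0.4]
opening: 0.536
```

{"api": "arm_command", "payload": {"xyz": [[0,0,0],[0,0,0],[0,0,0],[0,0,0],[0,0,0]], "turn": [[0,0,0],[0,0,0],[0,0,0],[0,0,0],[0,0,0]], "claw": [46,46,46,46,46]}}

```text
clock: 29.4
tool_pos: [0.5049, 0.0152, 0.3294]
ee_rot: [-0.0, 1.0, 0.012, -0.0]
force: [0.1, -0.2, -1.5]
opening: 0.54
```

```bash
python3 -c "
from h import *
go([.505,.015,.260],1.2)"
```

```text
t 29.4 tcp [504.9  15.2 329.4] yaw of tool x 1.34 z [-0.  0. -1.] F [ 0.1 -0.2 -1.5] op 46.1
shift [ 0.1  0.2 69.4] turn [-0.    0.    0.14]
```

{"api": "arm_command", "payload": {"xyz": [[0,0,45],[0,0,80],[0,0,102],[0,0,102],[0,0,102]], "turn": [[0,0,0],[0,0,0],[0,0,0],[0,0,0],[0,0,0]], "claw": [46,46,46,46,46]}}

```text
clock: 29.9
tool_pos: [0.5051, 0.0157, 0.2279]
ee_rot: [-0.0, 1.0, 0.012, -0.0]
force: [-0.1, 0.9, 0.1]
opening: 0.537
```

```bash
python3 -c "
from h import *
st()
s=manip.camera('side')[:,:,::-1]; crop(s,265,210,100,100,6,'pics/b8.png')"
```

```text
t 29.9 tcp [505.1  15.7 227.9] yaw of tool x 1.34 z [-0.  0. -1.] F [-0.1  0.9  0.1] op 45.9
```

View pics/b8.png

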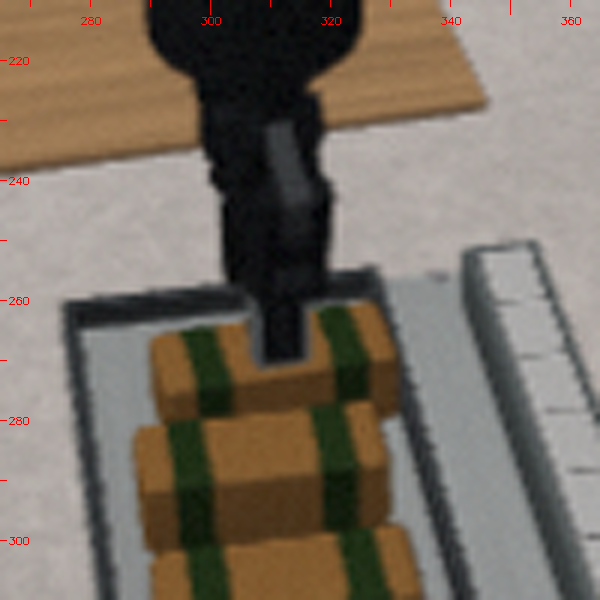

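{"api": "arm_command", "payload": {"xyz": [[0,0,8],[0,0,14],[0,0,18]], "turn": [[0,0,0],[0,0,0],[0,0,0]], "claw": [46,46,46]}}

```text
clock: 30.25
tool_pos: [0.5049, 0.0157, 0.2093]
ee_rot: [0.0, 1.0, 0.012, 0.0]
force: [0.4, 0.2, 0.4]
opening: 0.538
```

{"api": "arm_command", "payload": {"xyz": [[0,0,6],[0,0,11],[0,0,11],[0,0,11],[0,0,11],[0,0,11]], "turn": [[0,0,0],[0,0,0],[0,0,0],[0,0,0],[0,0,0],[0,0,0]], "claw": [46,46,10,10,10,10]}}

```text
clock: 30.85
tool_pos: [0.5048, 0.0158, 0.1985]
ee_rot: [-0.0, 1.0, 0.012, -0.0]
force: [-1.0, 0.0, -1.8]
opening: 0.407
```

```bash
python3 -c "
from h import *
go([.4957,.0260,.201],-2.2)"
```

```text
t 30.85 tcp [504.8  15.8 198.5] yaw of tool x 1.33 z [-0.  0. -1.] F [-1.   0.  -1.8] op 34.7
shift [ -8.9 -10.4  -2.5] turn [-0.    0.01  3.53]
```

{"api": "arm_command", "payload": {"xyz": [[0,0,-4],[0,0,-5],[-6,-5,-5],[-11,-11,-5],[-11,-11,-5],[-11,-11,-5],[-11,-11,-1],[-11,-11,1],[-11,-11,1],[-11,-11,1]], "turn": [[0,0,0],[0,0,0],[0,0,2],[0,0,3.5],[0,0,3.5],[0,0,3.5],[0,0,3.5],[0,0,3.5],[0,0,3.5],[0,0,3.5]], "claw": [10,10,10,10,10,10,10,10,10,10]}}

```text
clock: 31.85
tool_pos: [0.494, 0.0262, 0.1976]
ee_rot: [0.0, 1.0, -0.019, 0.0]
force: [-1.5, -0.4, 7.5]
opening: 0.413
```

{"api": "arm_command", "payload": {"xyz": [[0,0,0],[0,0,0],[0,0,-30],[0,0,-70],[0,0,-110],[0,0,-140],[0,0,-140]], "turn": [[0,0,0],[0,0,0],[0,0,0],[0,0,0],[0,0,0],[0,0,0],[0,0,0]], "claw": [50,50,50,50,60,60,60]}}

```text
clock: 32.55
tool_pos: [0.4947, 0.0266, 0.3412]
ee_rot: [-0.0, 1.0, -0.019, 0.003]
force: [0.4, -0.1, -1.4]
opening: 0.705
```

```bash
python3 -c "
from h import *
go([.4283,-.3115,.34],78.4)"
```

```text
t 32.55 tcp [494.7  26.6 341.2] yaw of tool x -2.18 z [ 0.006  0.    -1.   ] F [ 0.4 -0.1 -1.4] op 60.2
shift [-53.5 340.4   0.7] turn [  0.22  -0.31 -80.58]
```

{"api": "arm_command", "payload": {"xyz": [[-54,340,0],[-54,340,0],[-54,340,0],[-54,340,0],[-54,340,0],[-54,340,0],[-54,340,0],[-54,340,0],[-54,340,0],[-54,340,0]], "turn": [[0,0,-80.6],[0,0,-80.6],[0,0,-80.6],[0,0,-80.6],[0,0,-80.6],[0,0,-80.6],[0,0,-80.6],[0,0,-80.6],[0,0,-80.6],[0,0,-80.6]], "claw": [60,60,60,60,60,60,60,60,60,60]}}

```text
clock: 33.55
tool_pos: [0.4258, -0.3135, 0.3363]
ee_rot: [-0.001, 0.805, 0.593, -0.0]
force: [0.3, -0.2, -0.4]
opening: 0.703
```

{"api": "arm_command", "payload": {"xyz": [[0,0,0],[0,0,0],[0,0,0],[0,0,0]], "turn": [[0,0,-5.6],[0,0,-5.6],[0,0,-5.6],[0,0,-5.6]], "claw": [60,60,60,60]}}

```text
clock: 33.95
tool_pos: [0.4269, -0.3111, 0.3372]
ee_rot: [-0.0, 0.777, 0.63, -0.0]
force: [0.1, -0.4, 0.4]
opening: 0.705
```

```bash
python3 -c "
from h import *
t=manip.camera('top')[:,:,::-1].copy();s=manip.camera('side')[:,:,::-1].copy(); cv2.imwrite('pics/s12.png',s);cv2.imwrite('pics/t12.png',t)
crop(t,305,200,130,95,6,'pics/b9.png')
go([.4283,-.3115,.241],78.4)"
```

```text
t 34.05 tcp [ 427.  -311.1  337.4] yaw of tool x 78.17 z [-0.  0. -1.] F [-0.8  0.   0.7] op 59.8
shift [-0.2  1.4 96.4] turn [-0.   -0.   -0.23]
```

View pics/b9.png

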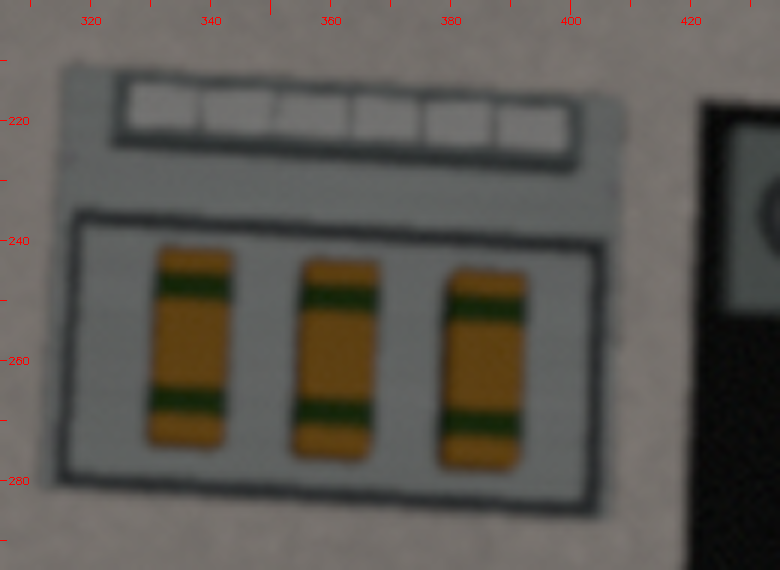

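All three packs are aligned now. Re-grasping the roller, with the fingertips bearing on the plate as before (TCP about 0.237).

{"api": "arm_command", "payload": {"xyz": [[0,1,35],[0,1,65],[0,1,83],[0,1,92],[0,1,96],[0,1,98],[0,1,98],[0,1,98]], "turn": [[0,0,0],[0,0,0],[0,0,0],[0,0,0],[0,0,0],[0,0,0],[0,0,0],[0,0,0]], "claw": [60,60,60,60,60,50,36,36], "newtons": 80}}

```text
clock: 34.85
tool_pos: [0.4281, -0.3116, 0.2402]
ee_rot: [0.001, 0.776, 0.631, 0.0]
force: [-0.1, -0.1, 0.1]
opening: 0.42
```

```bash
python3 -c "
from h import *
go([.4283,-.3115,.236],78.4)
s=manip.camera('side')[:,:,::-1]; crop(s,250,300,120,150,4,'pics/b10.png')"
```

```text
t 34.85 tcp [ 428.1 -311.6  240.2] yaw of tool x 78.23 z [ 0.001 -0.001 -1.   ] F [-0.1 -0.1  0.1] op 35.9
shift [0.1 0.2 4.2] turn [ 0.06  0.02 -0.17]
```

View pics/b10.png

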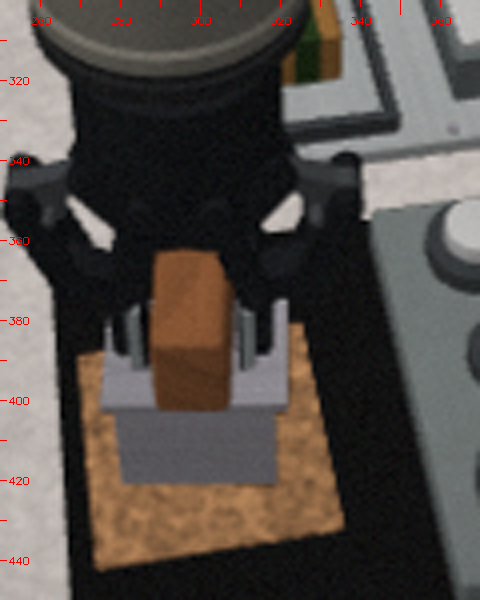

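{"api": "arm_command", "payload": {"xyz": [[0,0,2.5],[0,0,3],[0,0,3],[0,0,3],[0,0,3],[0,0,3],[0,0,3]], "turn": [[0,0,0],[0,0,0],[0,0,0],[0,0,0],[0,0,0],[0,0,0],[0,0,0]], "claw": [36,36,5,5,5,5,5]}}

```text
clock: 35.6
tool_pos: [0.4283, -0.3116, 0.237]
ee_rot: [0.001, 0.776, 0.631, 0.0]
force: [-0.3, 0.2, 7.3]
opening: 0.342
```

{"api": "arm_command", "payload": {"xyz": [[0,0,-20],[0,0,-60],[0,0,-95],[0,0,-100],[0,0,-100]], "turn": [[0,0,0],[0,0,0],[0,0,0],[0,0,0],[0,0,0]], "claw": [5,5,5,5,5]}}

```text
clock: 36.1
tool_pos: [0.4278, -0.3115, 0.3369]
ee_rot: [0.001, 0.776, 0.631, 0.0]
force: [-0.5, -0.0, -5.1]
opening: 0.342
```

```bash
python3 -c "
from h import *
go([.5989,-.1426,.34],-2.2)"
```

```text
t 36.1 tcp [ 427.8 -311.5  336.9] yaw of tool x 78.23 z [ 0.001 -0.001 -1.   ] F [-0.5 -0.  -5.1] op 29.2
shift [200.3 133.1  -3. ] turn [ 9.000e-02 -1.000e-02  8.043e+01]
```

{"api": "arm_command", "payload": {"xyz": [[20,14,0],[40,28,-3],[60,42,-3],[80,56,-3],[110,75,-3],[140,95,-3],[170,115,-3],[200,133,-3],[200,133,-3],[200,133,-3]], "turn": [[0,0,8],[0,0,16],[0,0,24],[0,0,32],[0,0,40],[0,0,48],[0,0,56],[0,0,64],[0,0,72],[0,0,80.4]], "claw": [5,5,5,5,5,5,5,5,5,5]}}

```text
clock: 37.1
tool_pos: [0.5989, -0.1413, 0.3367]
ee_rot: [-0.0, 1.0, -0.021, -0.002]
force: [-0.9, -0.7, -4.4]
opening: 0.341
```

{"api": "arm_command", "payload": {"xyz": [[0,0,0],[0,0,20],[0,0,40],[0,0,50],[0,0,50],[0,0,50]], "turn": [[0,0,0],[0,0,0],[0,0,0],[0,0,0],[0,0,0],[0,0,0]], "claw": [5,5,5,5,5,5]}}

```text
clock: 37.7
tool_pos: [0.5989, -0.1429, 0.2895]
ee_rot: [-0.0, 1.0, -0.018, -0.0]
force: [0.0, -0.3, -3.6]
opening: 0.34
```

```bash
python3 -c "
from h import *
go([.5989,-.1426,.266],-2.2)
t=manip.camera('top')[:,:,::-1].copy();s=manip.camera('side')[:,:,::-1]; crop(s,320,220,100,110,5,'pics/b11.png')"
```

```text
t 37.7 tcp [ 598.9 -142.9  289.5] yaw of tool x -2.09 z [-0.  0. -1.] F [ 0.  -0.3 -3.6] op 29.0
shift [ 0.  -0.3 23.5] turn [-0.01  0.02  0.11]
```

View pics/b11.png

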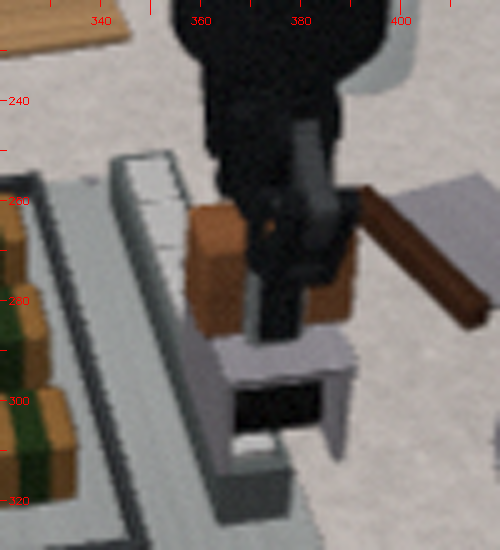

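Run:
```python
from h import *
s=manip.camera('side')[:,:,::-1].copy();x0,y0,sc=320,220,5
cc=cv2.resize(s[y0:y0+110,x0:x0+100],None,fx=sc,fy=sc,interpolation=cv2.INTER_CUBIC)
for z0,d in((.1145,(.074,.05,.002)),(.1165,(.03,.06,.044))):
    P=((np.array([wp("side",q) for q in boxpts(.5989,-.1429,np.radians(-92.2),z0,d)])-[x0,y0]+.5)*sc).astype(int)
    for i in range(8):
        for j in(1,2,4):
            if i^j>i: cv2.line(cc,tuple(map(int,P[i])),tuple(map(int,P[i^j])),(255,255,0),1)
cv2.imwrite("pics/b12.png",cc)
```

```text
(no output)
```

View pics/b12.png

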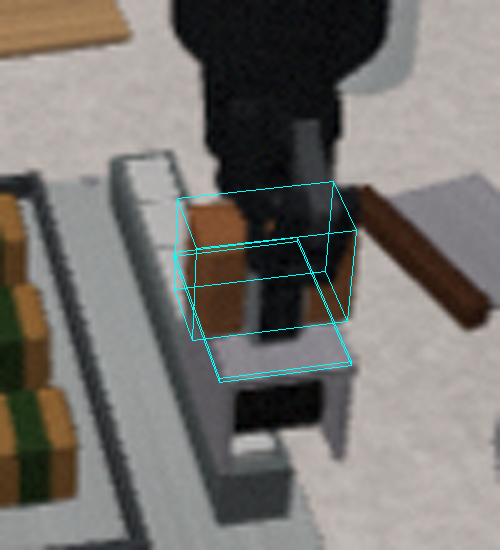

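{"api": "arm_command", "payload": {"xyz": [[0,0,8],[0,0,14],[0,0,18],[0,0,21],[0,0,23],[0,0,23]], "turn": [[0,0,0],[0,0,0],[0,0,0],[0,0,0],[0,0,0],[0,0,0]], "claw": [5,5,5,5,5,5]}}

```text
clock: 38.45
tool_pos: [0.5991, -0.1428, 0.2687]
ee_rot: [0.0, 1.0, -0.019, 0.001]
force: [-12.4, 1.6, 32.6]
opening: 0.34
```

{"api": "arm_command", "payload": {"xyz": [[0,-4,0],[0,-8,0],[0,-12,0],[0,-16,0],[0,-20,0],[0,-24,0],[0,-28,0],[0,-32,0],[0,-36,0],[0,-40,0]], "turn": [[0,0,0],[0,0,0],[0,0,0],[0,0,0],[0,0,0],[0,0,0],[0,0,0],[0,0,0],[0,0,0],[0,0,0]], "claw": [5,5,5,5,5,5,5,5,5,5]}}

```text
clock: 39.45
tool_pos: [0.6006, -0.1031, 0.2687]
ee_rot: [0.0, 1.0, -0.019, 0.001]
force: [-11.4, -1.1, 32.4]
opening: 0.341
```

```bash
python3 -c "
from h import *
st()
s=manip.camera('side')[:,:,::-1]; crop(s,320,220,100,110,5,'pics/b13.png')"
```

```text
t 39.45 tcp [ 600.6 -103.1  268.7] yaw of tool x -2.19 z [ 0.002 -0.001 -1.   ] F [-11.4  -1.1  32.4] op 29.1
```

View pics/b13.png

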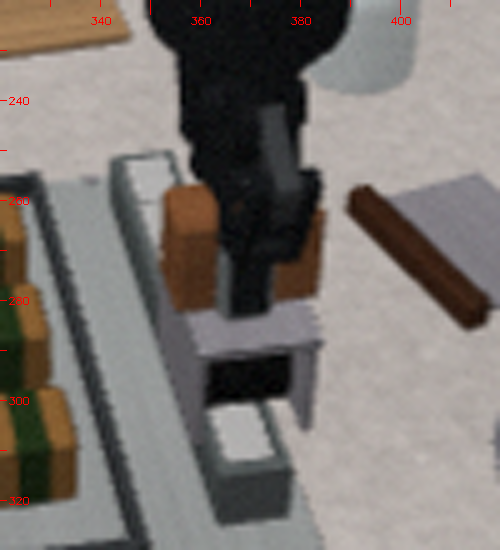

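{"api": "arm_command", "payload": {"xyz": [[0,-7,0],[0,-14,0],[0,-21,0],[0,-28,0],[0,-35,0],[0,-42,0],[0,-49,0],[0,-56,0],[0,-63,0],[0,-70,0]], "turn": [[0,0,0],[0,0,0],[0,0,0],[0,0,0],[0,0,0],[0,0,0],[0,0,0],[0,0,0],[0,0,0],[0,0,0]], "claw": [5,5,5,5,5,5,5,5,5,5]}}

```text
clock: 40.5
tool_pos: [0.6034, -0.0328, 0.2687]
ee_rot: [0.0, 1.0, -0.019, 0.001]
force: [-10.9, -2.3, 31.7]
opening: 0.343
```

```bash
python3 -c "
from h import *
go([.6065,.0532,.2687],-2.2)"
```

```text
t 40.5 tcp [603.4 -32.8 268.7] yaw of tool x -2.19 z [ 0.002 -0.001 -1.   ] F [-10.9  -2.3  31.7] op 29.3
shift [ -0.2 -86.1  -0.1] turn [ 0.03 -0.11  0.01]
```

{"api": "arm_command", "payload": {"xyz": [[0,-8,0],[0,-16,0],[0,-24,0],[0,-32,0],[0,-40,0],[0,-50,0],[0,-60,0],[0,-70,0],[0,-80,0],[0,-87,0]], "turn": [[0,0,0],[0,0,0],[0,0,0],[0,0,0],[0,0,0],[0,0,0],[0,0,0],[0,0,0],[0,0,0],[0,0,0]], "claw": [5,5,5,5,5,5,5,5,5,5]}}

```text
clock: 41.5
tool_pos: [0.6068, 0.055, 0.2687]
ee_rot: [-0.0, 1.0, -0.019, 0.001]
force: [-8.5, -2.7, 32.2]
opening: 0.34
```

{"api": "arm_command", "payload": {"xyz": [[0,-2,0],[0,-4,0],[0,-4,0]], "turn": [[0,0,0],[0,0,0],[0,0,0]], "claw": [5,5,5]}}

```text
clock: 41.8
tool_pos: [0.607, 0.0589, 0.2688]
ee_rot: [-0.0, 1.0, -0.019, 0.001]
force: [-9.7, 1.2, 30.2]
opening: 0.339
```

{"api": "arm_command", "payload": {"xyz": [[0,0,-10],[0,0,-40],[0,0,-70],[0,0,-70]], "turn": [[0,0,0],[0,0,0],[0,0,0],[0,0,0]], "claw": [5,5,5,5]}}

```text
clock: 42.2
tool_pos: [0.6074, 0.0583, 0.3404]
ee_rot: [-0.001, 1.0, -0.019, 0.003]
force: [0.7, 0.0, -4.3]
opening: 0.343
```

```bash
python3 -c "
from h import *
s=manip.camera('side')[:,:,::-1]; crop(s,265,190,130,150,4,'pics/b14.png')
go([.4285,-.3105,.345],78.4)"
```

```text
t 42.25 tcp [606.8  58.2 338.2] yaw of tool x -2.16 z [ 0.003  0.001 -1.   ] F [ 0.5 -0.7 -5.6] op 29.6
shift [-164.2  375.2   -7.6] turn [  0.1   -0.18 -80.56]
```

View pics/b14.png

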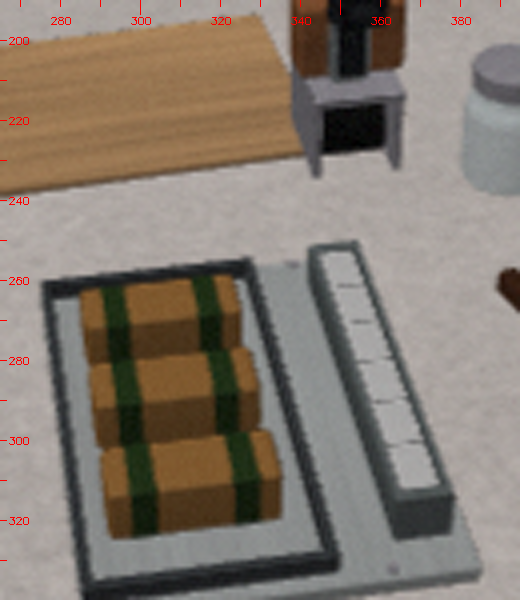

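The strip looks flush along its whole length and the packs are in place. Returning the roller to its pad.

{"api": "arm_command", "payload": {"xyz": [[-16,38,-8],[-33,75,-8],[-49,113,-8],[-65,150,-8],[-82,188,-8],[-98,226,-8],[-115,263,-8],[-131,301,-8],[-150,340,-8],[-164,375,-8]], "turn": [[0,0,-8],[0,0,-16],[0,0,-24],[0,0,-32],[0,0,-40],[0,0,-48],[0,0,-56],[0,0,-64],[0,0,-72],[0,0,-80.5]], "claw": [5,5,5,5,5,5,5,5,5,5]}}

```text
clock: 43.25
tool_pos: [0.4286, -0.3082, 0.3432]
ee_rot: [-0.001, 0.784, 0.62, -0.0]
force: [0.7, 0.5, -4.0]
opening: 0.341
```

{"api": "arm_command", "payload": {"xyz": [[0,0,0],[0,0,0],[0,0,0],[0,0,0],[0,0,0],[0,0,0]], "turn": [[0,0,0],[0,0,0],[0,0,0],[0,0,0],[0,0,0],[0,0,0]], "claw": [5,5,5,5,5,5]}}

```text
clock: 43.85
tool_pos: [0.4305, -0.3064, 0.3444]
ee_rot: [-0.0, 0.786, 0.619, 0.0]
force: [0.2, -0.1, -4.9]
opening: 0.338
```

```bash
python3 -c "
from h import *
go([.4285,-.3105,.2385],78.4)"
```

```text
t 43.85 tcp [ 430.5 -306.4  344.4] yaw of tool x 76.44 z [ 0.  0. -1.] F [ 0.2 -0.1 -4.9] op 28.9
shift [ -4.5  -1.  105.9] turn [-0.   -0.01 -1.96]
```

{"api": "arm_command", "payload": {"xyz": [[-4,-1,40],[-4,-1,75],[-4,-1,92],[-4,-1,100],[-4,-1,104],[-4,-1,106],[-4,-1,106],[-4,-1,106]], "turn": [[0,0,-2],[0,0,-2],[0,0,-2],[0,0,-2],[0,0,-2],[0,0,-2],[0,0,-2],[0,0,-2]], "claw": [5,5,5,5,5,5,5,5]}}

```text
clock: 44.65
tool_pos: [0.4285, -0.3107, 0.2393]
ee_rot: [0.001, 0.775, 0.632, 0.0]
force: [0.1, 0.5, -4.6]
opening: 0.339
```

{"api": "arm_command", "payload": {"xyz": [[0,0,0.5],[0,0,0.5],[0,0,0],[0,0,-3],[0,0,-3],[0,0,-30],[0,0,-70],[0,0,-110],[0,0,-110]], "turn": [[0,0,0],[0,0,0],[0,0,0],[0,0,0],[0,0,0],[0,0,0],[0,0,0],[0,0,0],[0,0,0]], "claw": [5,34,40,60,60,60,60,60,60]}}

```text
clock: 45.55
tool_pos: [0.4294, -0.3112, 0.3536]
ee_rot: [0.004, 0.775, 0.632, 0.001]
force: [0.5, -0.5, -0.5]
opening: 0.702
```

```bash
python3 -c "
from h import *
s=manip.camera('side')[:,:,::-1]; crop(s,245,240,190,200,3,'pics/b15.png')
go([.5591,-.3145,.30],30)"
```

```text
t 45.6 tcp [ 428.8 -310.9  351.2] yaw of tool x 78.37 z [ 0.004 -0.003 -1.   ] F [ 0.  -0.6 -0.6] op 59.8
shift [ 22.9 128.1  51.7] turn [ 0.29 -0.   48.37]
```

View pics/b15.png

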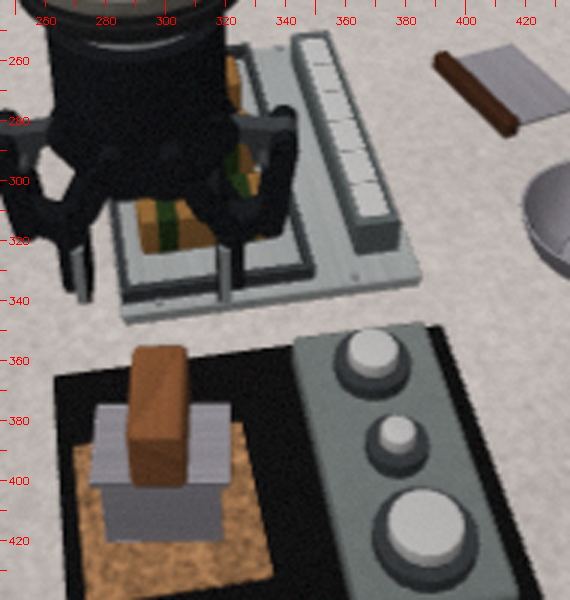

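```bash
python3 -c "
from h import *
for u,v in((377.75,383),(369.75,355.75),(386.75,415)): print(pw('side',u,v,.048).round(4))
for p in((.5591,-.3145,.048),(.5613,-.2575,.048),(.5569,-.3723,.048)): print(wp('side',p).round(1))
go([.5595,-.3145,.25],-2)
"
```

```text
[ 0.5594 -0.3187  0.048 ]
[ 0.563  -0.2611  0.048 ]
[ 0.555  -0.3779  0.048 ]
[376.8 381. ]
[368.2 354.4]
[386.7 411.6]
t 45.6 tcp [ 428.8 -310.9  351.2] yaw of tool x 78.37 z [ 0.004 -0.003 -1.   ] F [ 0.  -0.6 -0.6] op 59.8
shift [ 23.  128.3 101.7] turn [ 0.29 -0.09 80.37]
```

```bash
python3 -c "
from h import *
go([.5592,-.3165,.25],78.4)
"
```

```text
t 45.6 tcp [ 428.8 -310.9  351.2] yaw of tool x 78.37 z [ 0.004 -0.003 -1.   ] F [ 0.  -0.6 -0.6] op 59.8
shift [ 21.  128.4 101.7] turn [ 0.25  0.11 -0.03]
```

{"api": "arm_command", "payload": {"xyz": [[10,40,0],[16,80,0],[21,128,0],[21,128,30],[21,128,60],[21,128,85],[21,128,98],[21,128,98],[21,128,98],[21,128,98]], "turn": [[0,0,0],[0,0,0],[0,0,0],[0,0,0],[0,0,0],[0,0,0],[0,0,0],[0,0,0],[0,0,0],[0,0,0]], "claw": [0,0,0,0,0,0,0,0,0,0]}}

```text
clock: 46.6
tool_pos: [0.5582, -0.316, 0.2518]
ee_rot: [0.001, 0.775, 0.632, 0.0]
force: [0.1, -0.0, 0.3]
opening: -0.003
```

```bash
python3 -c "
from h import *
go([.5592,-.3165,.225],78.4)
s=manip.camera('side')[:,:,::-1]; crop(s,325,310,120,150,4,'pics/k1.png')"
```

```text
t 46.6 tcp [ 558.2 -316.   251.8] yaw of tool x 78.38 z [ 0.002 -0.001 -1.   ] F [ 0.1 -0.   0.3] op -0.3
shift [-0.3  1.  26.8] turn [ 0.1   0.02 -0.02]
```

View pics/k1.png

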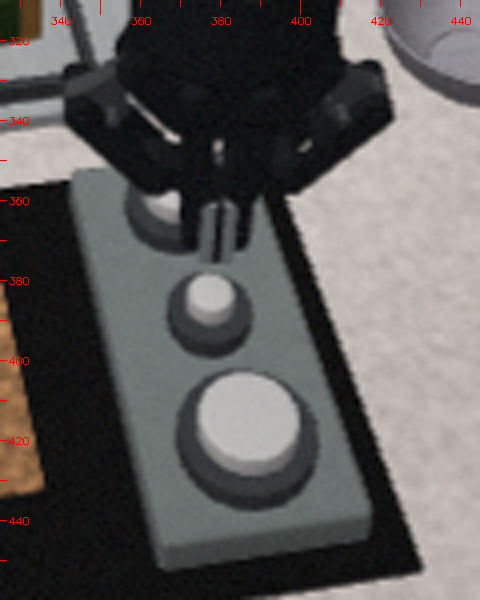

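{"api": "arm_command", "payload": {"xyz": [[0,1,15],[0,1,25],[0,1,29],[0,1,32],[0,1,34],[0,1,36]], "turn": [[0,0,0],[0,0,0],[0,0,0],[0,0,0],[0,0,0],[0,0,0]], "claw": [0,0,0,0,0,0]}}

```text
clock: 47.25
tool_pos: [0.5588, -0.316, 0.215]
ee_rot: [0.0, 0.775, 0.632, -0.0]
force: [-11.5, 5.9, 34.6]
opening: 0.004
```

{"api": "arm_command", "payload": {"xyz": [[0,0,0.8],[0,0,1.2],[0,0,1.2]], "turn": [[0,0,0],[0,0,0],[0,0,0]], "claw": [0,0,0]}}

```text
clock: 47.55
tool_pos: [0.5588, -0.3159, 0.2151]
ee_rot: [0.0, 0.775, 0.632, -0.0]
force: [-12.0, 5.6, 28.9]
opening: 0.005
```

{"api": "arm_command", "payload": {"xyz": [[0,0,-10],[0,0,-25],[0,0,-40],[0,0,-40],[0,0,-40]], "turn": [[0,0,0],[0,0,0],[0,0,0],[0,0,0],[0,0,0]], "claw": [0,0,0,0,0]}}

```text
clock: 48.05
tool_pos: [0.5589, -0.3161, 0.2539]
ee_rot: [0.001, 0.775, 0.632, 0.0]
force: [0.0, 1.7, -0.3]
opening: 0.001
```

```bash
python3 -c "
from h import *
s=manip.camera('side')[:,:,::-1]; crop(s,325,310,120,150,4,'pics/k2.png')
go([.562,-.2592,.255],78.4)"
```

```text
t 48.1 tcp [ 558.7 -316.   253.3] yaw of tool x 78.39 z [ 0. -0. -1.] F [-0.2  0.4 -1. ] op -0.0
shift [56.3 -8.2 -1.7] turn [ 0.01 -0.   -0.01]
```

View pics/k2.png

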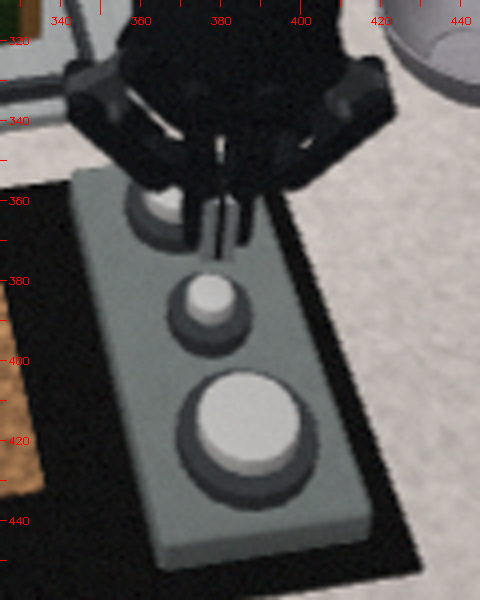

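The small key is back up. Next the middle-sized one.

{"api": "arm_command", "payload": {"xyz": [[28,-4,0],[56,-8,0],[56,-8,0],[56,-8,0],[56,-8,15],[56,-8,28],[56,-8,33],[56,-8,36],[56,-8,37.5],[56,-8,38.5]], "turn": [[0,0,0],[0,0,0],[0,0,0],[0,0,0],[0,0,0],[0,0,0],[0,0,0],[0,0,0],[0,0,0],[0,0,0]], "claw": [0,0,0,0,0,0,0,0,0,0]}}

```text
clock: 49.1
tool_pos: [0.5619, -0.2599, 0.2152]
ee_rot: [-0.0, 0.775, 0.632, -0.0]
force: [-11.0, 1.0, 21.4]
opening: -0.003
```

{"api": "arm_command", "payload": {"xyz": [[0,0,0],[0,0,0],[0,0,0]], "turn": [[0,0,0],[0,0,0],[0,0,0]], "claw": [0,0,0]}}

```text
clock: 49.4
tool_pos: [0.5618, -0.2599, 0.2154]
ee_rot: [-0.0, 0.775, 0.632, -0.0]
force: [-7.3, 1.0, 11.8]
opening: 0.001
```

{"api": "arm_command", "payload": {"xyz": [[0,0,-10],[0,0,-25],[0,0,-40],[0,0,-40],[0,0,-40]], "turn": [[0,0,0],[0,0,0],[0,0,0],[0,0,0],[0,0,0]], "claw": [0,0,0,0,0]}}

```text
clock: 49.9
tool_pos: [0.5624, -0.2596, 0.2557]
ee_rot: [0.001, 0.775, 0.632, 0.0]
force: [-0.1, 1.0, 0.8]
opening: -0.003
```

```bash
python3 -c "
from h import *
go([.556,-.375,.2545],78.4)"
```

```text
t 49.9 tcp [ 562.4 -259.6  255.7] yaw of tool x 78.38 z [ 0.001 -0.    -1.   ] F [-0.1  1.   0.8] op -0.2
shift [-114.3   17.     1.2] turn [ 0.08  0.01 -0.02]
```

{"api": "arm_command", "payload": {"xyz": [[-35,5,0],[-75,11,0],[-114,17,1],[-114,17,1],[-114,17,1],[-114,17,1]], "turn": [[0,0,0],[0,0,0],[0,0,0],[0,0,0],[0,0,0],[0,0,0]], "claw": [0,0,0,0,0,0]}}

```text
clock: 50.5
tool_pos: [0.5561, -0.3737, 0.2533]
ee_rot: [-0.001, 0.775, 0.632, 0.0]
force: [-0.0, -0.1, -0.2]
opening: -0.005
```

```bash
python3 -c "
from h import *
go([.556,-.375,.2145],78.4)"
```

```text
t 50.5 tcp [ 556.1 -373.7  253.3] yaw of tool x 78.44 z [-0.     0.001 -1.   ] F [-0.  -0.1 -0.2] op -0.4
shift [-1.3  0.2 38.8] turn [-0.04 -0.05  0.04]
```

{"api": "arm_command", "payload": {"xyz": [[-1,0,15],[-1,0,27],[-1,0,32],[-1,0,35],[-1,0,37],[-1,0,38.5],[-1,0,38.5],[-1,0,38.5]], "turn": [[0,0,0],[0,0,0],[0,0,0],[0,0,0],[0,0,0],[0,0,0],[0,0,0],[0,0,0]], "claw": [0,0,0,0,0,0,0,0]}}

```text
clock: 51.3
tool_pos: [0.5559, -0.3755, 0.2157]
ee_rot: [0.0, 0.775, 0.632, 0.0]
force: [-2.6, 3.7, 5.0]
opening: -0.003
```

{"api": "arm_command", "payload": {"xyz": [[0,0,0.5],[0,0,0.5],[0,0,0.5]], "turn": [[0,0,0],[0,0,0],[0,0,0]], "claw": [0,0,0]}}

```text
clock: 51.6
tool_pos: [0.5559, -0.3755, 0.2155]
ee_rot: [0.0, 0.775, 0.632, 0.0]
force: [-3.5, 4.1, 10.4]
opening: 0.0
```

{"api": "arm_command", "payload": {"xyz": [[0,0,-10],[0,0,-30],[0,0,-70],[0,0,-110],[0,0,-140],[-80,60,-140],[-100,80,-140],[-100,80,-140]], "turn": [[0,0,0],[0,0,0],[0,0,0],[0,0,0],[0,0,0],[0,0,0],[0,0,0],[0,0,0]], "claw": [0,0,0,0,0,0,0,0]}}

```text
clock: 52.4
tool_pos: [0.6141, -0.4932, 0.3556]
ee_rot: [0.001, 0.776, 0.631, -0.0]
force: [0.3, 1.2, -0.4]
opening: -0.005
```

```bash
python3 -c "
from h import *
t=manip.camera('top')[:,:,::-1].copy();s=manip.camera('side')[:,:,::-1].copy(); cv2.imwrite('pics/s20.png',s);cv2.imwrite('pics/t20.png',t)
crop(s,255,240,180,200,3,'pics/k3.png'); st()"
```

```text
t 52.5 tcp [ 614.  -493.4  354.2] yaw of tool x 78.2 z [ 0.    -0.001 -1.   ] F [-1.   1.1 -0.5] op 0.3
```

View pics/s20.png

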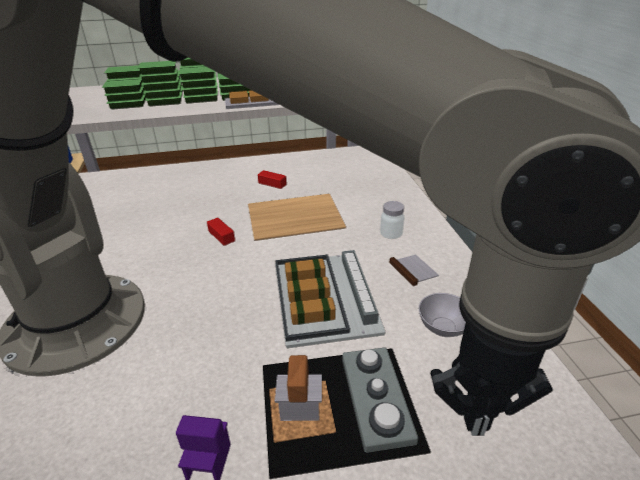

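View pics/t20.png

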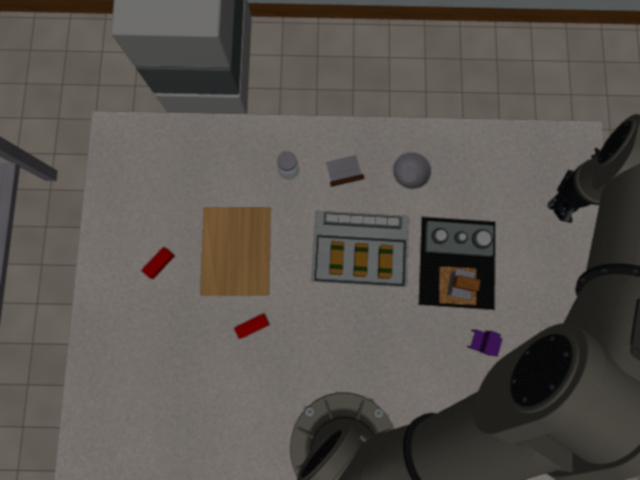

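All packs are in the well, the roller is on its pad, the keys are up, and the bowl, jar and scraper haven't moved. One close-up of the strip before handing in.

```bash
python3 -c "
from h import *
crop('pics/s20.png',270,245,120,100,6,'pics/k4.png')"
```

```text
(no output)
```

View pics/k4.png

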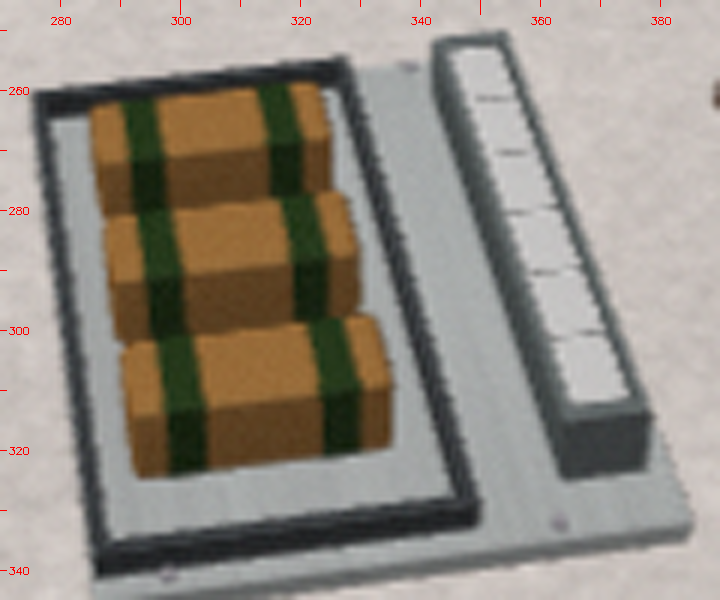

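The strip is flush between its lips from (350,255) to (370,312), and the three packs are parallel and flat. Handing in.

```bash
python3 -c "
from cell import manip
print(manip.finish_job())"
```

```text
the job is handed in; nothing more can be done
None
```

The job is done and was handed in at about 52.5 s on the robot's clock; `finish_job` gives no verdict.

- **Packs:** Only three packs were present. I laid them flat in the well, 65 mm apart and all pointing away from the robot. One was knocked against the far wall while I held the roller. I put the roller back on its pad, straightened the pack, and then started rolling.
- **Seal strip:** I rolled it in one pass from right to left, pressing with about 30–32 N. The height stayed at the flush level throughout (tool at 268.7–268.8 mm), and the last close-up shows all six links flush. I never read the drum's turning or the link positions directly; the flushness is judged from that height and the pictures.
- **Roller:** It stands upright on the cork pad.
- **Keys:** I pressed small, middle, then large. Each stopped at about 6 mm of travel, with the end-stop force well over 5 N for the small and middle keys. The large key showed 5 N and then 10 N at that depth. All three were up again in the last pictures.
- **Left alone:** The bowl, jar, scraper, red blocks and purple look-alike were not touched and look unmoved.
- **Disagreements:** The two cameras differed by up to about 5 mm on the key positions, so I used the average. My automatic check of pack angles gave yaw errors of about 4° for the two packs that had not been knocked, because its colour mask was poor. I relied on their edges in the pictures instead.

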